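# Centre-punch a bracket blank

## Task

Slide the thin aluminium blank out over the front edge of the bench block (the edge nearest the robot) until you can grip its overhanging end, lay it in the nest of the green punch stand with its far end within a centimetre of the stop, let go, and press the red cap straight down until the spring snaps. Then take the blank out and leave it lying flat on the rest of the blue cradle, between the cheeks. Never let it drop or lie on the bench top itself, and leave the tub, the sleeve and the spanner where they are.

Things in the scene. Friction and masses are not known exactly. Their poses are not given: they have to be found in the camera images.
- block: Dark ground-steel bench block, fixed, 200 (x) x 120 (y) x 55 mm high, smooth. Origin: centre of its underside on the table; x along its length, pointing away from the robot; z up.
- block_front (a point): Middle of the block's front top edge (the edge nearest the robot), at 55 mm height, 100 mm in -x from the block's centre; axes as the block's.
- blank: Aluminium blank, a plain flat strip 160 (x) x 44 (y) x 3 mm, 60 g, loose. Starts flat and wholly on the block, lengthwise within 12 degrees of the block's x. Too thin to grip there; fingertips pressed on it drag it along (it slides easily). With up to 60 mm overhanging it stays lying, and that end can be gripped from above by its long sides. Origin: centre of its underside; x lengthwise, z up.
- blank_mid (a point): Centre of the blank, mid thickness; axes as the blank's.
- blank_end (a point): Middle of the blank's -x end (80 mm from the centre, mid thickness), at the start the end nearest the block's front edge.
- stand: Green punch stand, fixed. Origin: on the table below the anvil; x away from the robot, z up. Base 70 mm wide (y), 8 mm high, x = -88 to +117 mm. Steel anvil bar 30 mm wide, x = -77 to +87 mm, top at 35 mm: the blank overhangs it 7 mm each side, so fingers fit beside it. Yellow cheeks at |y| = 25 to 31 mm, x = 35 to 75 mm, rise to 41 mm; the blank lies between, 3 mm to spare each side.
- nest (a point): On the anvil's top (35 mm high), where the centre of the blank's underside lies when the blank touches the stop; 8 mm in +x from the stand's origin; axes as the stand's. Being under the punch arm, the blank comes in lengthwise from the robot's side, above the cheeks (41 mm) and below the punch's point (52 mm), is then set down, and leaves the same way.
- stop (a point): Middle of the stop, at 40 mm height: the front face (44 mm wide) of the stand's column, 88 mm in +x from the stand's origin. From the column, which is 94 mm high, an arm (30 mm wide, underside at 74 mm, top at 94 mm) reaches back over the anvil to x = 45 mm of the stand and carries the upright punch at x = 62 mm.
- punch (a joint): Travel of the punch downward in m: 0 up, 0.016 fully down. Pressing it takes 2 N at first, rising to about 12 N at 0.006, then it gives way down to about 4 N: the snap is past at 0.0145. It springs back up when let go.
- punch_cap (a point): Centre of the top of the punch's red cap (28 mm diameter, 10 mm thick), 122 mm above the table when up, 106 mm when down.
- cradle: Blue cradle, fixed. Origin: centre of its underside on the table; x lengthwise, z up. Base 190 x 70 x 8 mm. Grey rest bar 160 mm long, 26 mm wide, top at 30 mm. Corner cheeks (|y| = 26 to 31, |x| = 44 to 86 mm) and end walls (|x| = 86 to 91 mm) rise to 42 mm: the blank fits between with 4 mm to spare each side, 6 mm each end; only its middle (|x| below 44 mm) is open to fingers at its sides.
- cradle_rest (a point): Centre of the top of the cradle's rest bar (30 mm high), where the centre of the blank's underside is to lie; axes as the cradle's.
- tub: Bystander: round grey tub with white lid, 84 mm diameter, 65 mm high, standing. Origin: centre of its underside.
- sleeve: Bystander: green sanding sleeve, an upright ring 44 mm outside, 38 mm high. Origin: centre of its underside.
- spanner: Bystander: steel spanner about 140 mm long lying flat, about 10 mm high. Origin near its middle.
There are look-alikes about, which are no part of the job. Leave any yellow look-alike of the blank alone.

How it is judged:
On the way, in this order (a step that is already met when the one before it is completed fails the run):
1. the blank's end sticks out over the block's front edge by at least 15 mm while the blank still lies flat on the block (x of blank_end in the frame of block_front below -0.015 m and z of blank_mid in the frame of block_front between -0.001 and 0.004 m and angle between blank's own z axis and vertical below 0.04 rad), for 0.1 s.
2. the blank lies flat in the stand's nest, far end within 12 mm of the stop, and is let go (x of blank_mid in the frame of nest between -0.012 and 0.003 m and y of blank_mid in the frame of nest between -0.006 and 0.006 m and z of blank_mid in the frame of nest between -0.001 and 0.0045 m and angle between the x axis of blank and the x axis of stand, either way round below 0.12 rad and angle between the z axis of blank and the z axis of stand, either way round below 0.05 rad and contact force between blank and the fingers below 0.2 N), for 0.2 s.
3. the punch is pressed past its snap (0.0145 m) with the blank in the nest (x of blank_mid in the frame of nest between -0.012 and 0.003 m and y of blank_mid in the frame of nest between -0.006 and 0.006 m and z of blank_mid in the frame of nest between -0.001 and 0.0045 m and angle between the x axis of blank and the x axis of stand, either way round below 0.12 rad and angle between the z axis of blank and the z axis of stand, either way round below 0.05 rad and value of joint punch above 0.0145 m), for 0.02 s.
At the end, for the whole second after the job is handed in: The slid-out and punched blank lies flat (3 degrees) and still on the cradle's rest bar, let go: its centre within 8 mm lengthwise and 7 mm sideways of the rest's centre and 3 mm of its height, its length within 7 degrees of the cradle's (x of blank_mid in the frame of cradle_rest between -0.008 and 0.008 m and y of blank_mid in the frame of cradle_rest between -0.007 and 0.007 m and z of blank_mid in the frame of cradle_rest between -0.001 and 0.0045 m and angle between the x axis of blank and the x axis of cradle, either way round below 0.12 rad and angle between the z axis of blank and the z axis of cradle, either way round below 0.05 rad and contact force between blank and the fingers below 0.2 N and linear speed of blank below 0.02 m/s); the robot touches nothing.
It fails at once if the blank drops onto or lies on the bench top (height (world z) of blank_mid below 0.018 m).
It fails at once if the tub is moved by more than 30 mm (distance of tub from where it was at the start of the episode above 0.03 m).
It fails at once if the sleeve is moved by more than 30 mm (distance of sleeve from where it was at the start of the episode above 0.03 m).
It fails at once if the spanner is moved by more than 30 mm (distance of spanner from where it was at the start of the episode above 0.03 m).
It also fails if it takes over 72 s, if anything falls off the work surface, if the arm or the gripper's body presses on something with over 40 N, if the wrist force passes 120 N, or if a joint passes its speed limit or range.

## Robot

A 7-joint arm with a two-finger parallel gripper is mounted at the origin on the work surface. World frame = base frame: x ahead of the robot, y to its left, z up, the work surface at z = 0. Lengths are in m, angles in rad, forces in N, time in s.
With the tool pointing down it reaches from about 0.35 to 0.9 m from the base axis. Payload 8.1 kg.
Tool frame: the origin (TCP) lies at the very end of the fingers, on their centre line; the grasp point (between the pads) lies 19 mm behind it (grip_point_offset is the distance from the TCP to the grasp point, in m); z points along the fingers, x is the direction in which the jaws open and shut, and the axes are right-handed (so a half turn about z gives the same grasp; the last joint's range is limited). The gripper opens to 92 mm and grips with 3 to 60 N. Pads are 19 mm wide; open, the fingers measure 130 mm over their backs; the gripper's body (75 mm by 190 mm) begins 47 mm behind the grasp point.
Start: joints at [-1.324, 0.434, 0.025, 1.573, -0.012, 1.134, -0.075], TCP at [0.214, 0.587, 0.227] pointing down, gripper open.
Joint ranges: [-2.62, 2.62], [-0.44, 2.09], [-1.27, 1.32], [0.08, 2.57], [-1.32, 4.46], [0.12, 2], [-2.74, 2.74]. Speed limits (rad/s): [2.22, 2.22, 3.01, 3.01, 3.14, 3.14, 3.14].

## Interface

Orientations are given as a rotation vector (axis times angle).
In Python, from cell import observe, get_image, camera_model, sign_off, grip_point_offset gives the robot as it stands.
- The arm moves only by the tool play_rows, never from a script. Its argument "rows" is a list of rows, each a list of 7 numbers: the shift along the tool's x, y, z as a fraction of full scale, then the turn, a rotation vector about the tool's x, y, z as a fraction of full scale, then the closure, from -1 (fully open) to 1 (shut). A call has 1 to 5 rows; each row shifts and turns the pose as measured when the row begins, along the tool's axes as they then stand; what a row does not reach is not made up. Full scale, the value 1, is 0.15 m for a shift and 0.5 rad for a turn. A row lasts 1/10 s, in which the tool goes at most 50 mm and 8.59 degrees, less where a joint would pass 70% of its speed; a pose out of reach is approached as far as the arm can. A call with a number of a shift or a turn outside -1 to 1 is refused whole. A call with a gripper value outside its range is refused whole. The fingers move at their own pace and stop on an object; "force" is the grip in N (left out, the last holds). Time passes only in rows, so rows that do not move let the fingers close. It gives the time, the measured TCP pose, the force and the opening at its end, in the units of the state.
- observe(): the state, without advancing time (a new reading comes with each control period).
- get_image(name): name is "side" or "top"; returns the picture (400x640x3 uint8, blue, green, red); there is no depth.
- camera_model(name): a dict with "K" (3x3 intrinsics, pixels), "dist" ([k1, k2, p1, p2, k3] as OpenCV has them; the pictures are not rectified), "R" (3x3) and "t" (3): a world point X has camera coordinates R X + t. Camera axes: x right, y down, z forward; pixel columns grow to the right and rows downward; lengths in m; the calibration is good to about 2 mm. A picture is of the moment at which its call begins. camera_model takes no time and is no camera call.
- sign_off(): hands the job in, once; it reports no verdict.
The state is a dict: "clock": time; "joints": joint angles; "dq": joint speeds; "joint_efforts": joint torques, N m; "position": TCP position; "ee_rot": TCP orientation; "force": force on the tool from outside, world axes, zero at the start; "ft_torque": the same for the moment, N m; "width": opening from 0.0 (shut) to 1.0 (fully open).
Only numpy, scipy, OpenCV 4.12 (cv2) and the standard library are available. Lean on these libraries where they do the work, as an engineer would, in place of code of your own. Each camera call takes 0.05 s, during which the arm holds its last target.

## Working session

There is one attempt and no reset: what is moved stays moved. The work goes in short steps, Python scripts to look and compute and a tool call to move; the robot and the scene stay as the last step left them, time stands still between calls to the robot, and variables do not carry over. Pictures are saved under pics/ and viewed, and the job is handed in when it is done.

Besides the shell and the picture viewer there is one more tool, called after "Request:" in YAML: its name, and indented under it one key for each argument. play_rows: Moves the arm, as the interface text tells. Its arguments: {"type":"object","properties":{"rows":{"type":"array","items":{"type":"array","items":{"type":"number"}}},"force":{"type":"number"}},"required":["rows"]}

```bash
mkdir -p pics; ls; python3 - <<'E'
from cell import *
import cv2,numpy as np
print(observe()); print(grip_point_offset)
for n in("top","side"):
    cv2.imwrite(f"pics/{n}0.png",get_image(n)); print(n,camera_model(n))
E
```

```text
pics
{'clock': 0.0, 'joints': array([-1.3236047 ,  0.43523546,  0.02494772,  1.57410264, -0.01159735,
        1.13401492, -0.0751157 ]), 'dq': array([-0.00031105,  0.00101664,  0.00083787, -0.0006186 , -0.00044807,
        0.00041968, -0.00070939]), 'joint_efforts': array([-1.53021683e-04, -6.67851806e+01,  9.85024497e-01, -3.14458108e+01,
       -6.04467024e-02,  4.28903732e-02,  1.60322002e-04]), 'position': array([0.21405117, 0.58664551, 0.2259348 ]), 'ee_rot': array([ 2.57330182e+00,  1.80033609e+00, -1.94656795e-03]), 'force': array([ 0.75181518,  0.25600131, -0.23913706]), 'ft_torque': array([-0.02590794,  0.0060553 , -0.01077223]), 'width': 1.0019054872873225}
0.0188
top {'K': array([[401.88267603,   0.        , 320.34189552],
       [  0.        , 401.88267603, 192.83989035],
       [  0.        ,   0.        ,   1.        ]]), 'dist': array([-0.00593842,  0.        ,  0.        ,  0.        ,  0.        ]), 'R': array([[-0.02269682, -0.99953529, -0.02034838],
       [-0.98697376,  0.0256449 , -0.15882426],
       [ 0.15927228,  0.01647851, -0.98709716]]), 't': array([-0.0592656 ,  0.54055449,  0.99321419])}
side {'K': array([[393.89630386,   0.        , 320.94412034],
       [  0.        , 393.89630386, 200.13668582],
       [  0.        ,   0.        ,   1.        ]]), 'dist': array([-0.00106001,  0.        ,  0.        ,  0.        ,  0.        ]), 'R': array([[-0.80364205, -0.59461607, -0.02431424],
       [-0.33198548,  0.48184814, -0.81093034],
       [ 0.49390798, -0.64362575, -0.58463733]]), 't': array([0.37689499, 0.29486106, 0.62739378])}
```

View pics/top0.png

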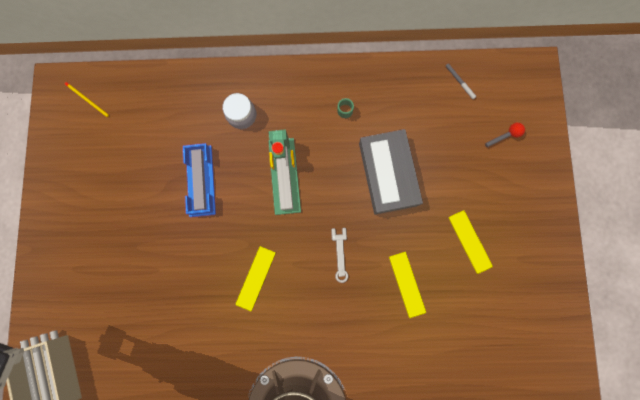

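View pics/side0.png

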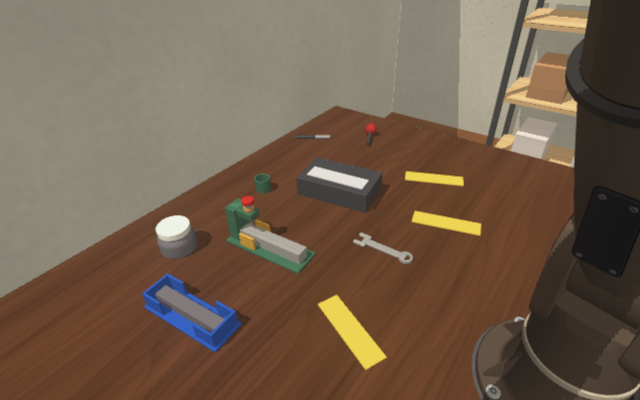

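The top image shows the pale blank on the dark block at about (385,171). The stand is at (284,175) with its red cap at (278,147), and the cradle is at (199,180). The yellow strips at (255,279), (407,285) and (470,242) lie on the bench, so they are look-alikes. The red-ball lever at (510,132) isn't part of the job either. Enlarged crops next, to confirm this and measure.

```bash
python3 - <<'E'
import cv2,numpy as np
t=cv2.imread("pics/top0.png"); s=cv2.imread("pics/side0.png")
cv2.imwrite("pics/c1.png",cv2.resize(t[120:225,350:430],None,fx=5,fy=5,interpolation=cv2.INTER_CUBIC))
cv2.imwrite("pics/c2.png",cv2.resize(t[120:225,175:315],None,fx=5,fy=5,interpolation=cv2.INTER_CUBIC))
cv2.imwrite("pics/c3.png",cv2.resize(s[150:350,130:390],None,fx=3,fy=3,interpolation=cv2.INTER_CUBIC))
E
```

```text
(no output)
```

View pics/c1.png

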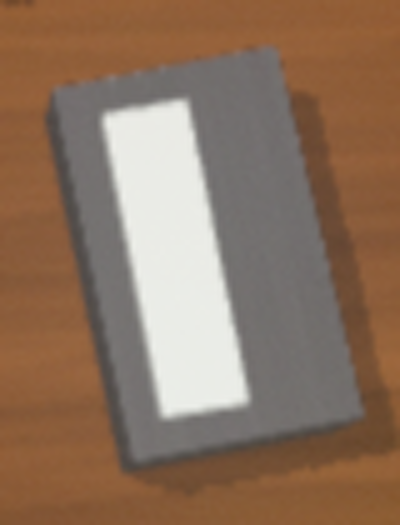

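View pics/c2.png

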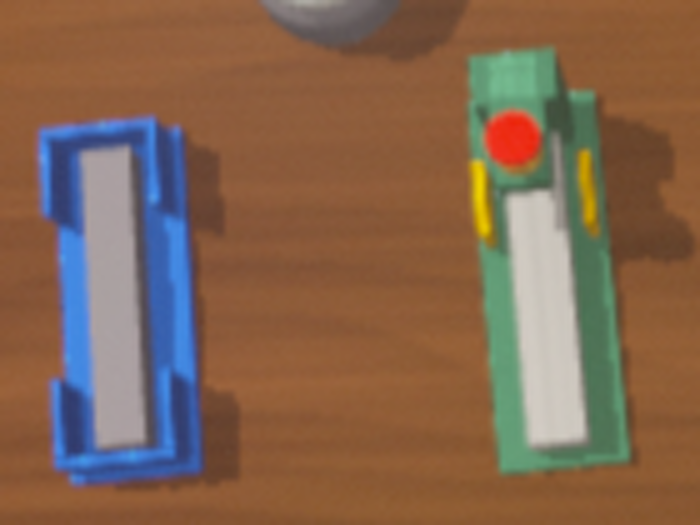

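View pics/c3.png

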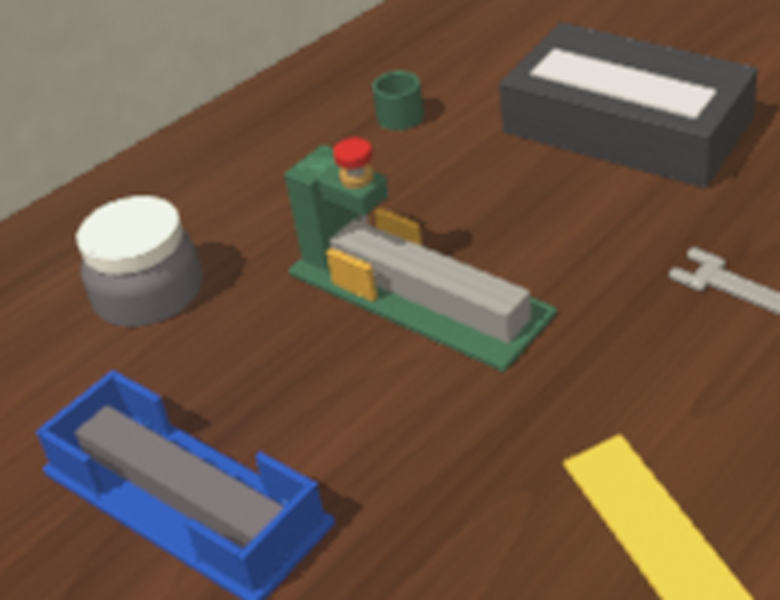

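The crops confirm it. The pale, non-yellow strip lying flat on the dark block is the blank, at c1 corners (103,115), (187,100), (247,403) and (162,417). The stand has the red cap and yellow cheeks, and the blue cradle has the grey bar. Next I'll measure the poses by back-projecting contours onto their known planes.

```bash
cat > h.py <<'E'
import cv2,numpy as np
from cell import *
from scipy.spatial.transform import Rotation as Rn
def unproj(n,px,z):
    m=camera_model(n); px=np.asarray(px,float).reshape(-1,1,2)
    p=cv2.undistortPoints(px,m["K"],np.array(m["dist"]))[:,0]
    R,t=np.array(m["R"]),np.array(m["t"])
    C=-R.T@t; d=np.c_[p,np.ones(len(p))]@R
    s=(z-C[2])/d[:,2]; return C+d*s[:,None]
def proj(n,X):
    m=camera_model(n); R,t=np.array(m["R"]),np.array(m["t"])
    return cv2.projectPoints(np.asarray(X,float).reshape(-1,3),cv2.Rodrigues(R)[0],t,m["K"],np.array(m["dist"]))[0][:,0]
def rect(n,mask,z,win):
    u0,v0,u1,v1=win
    big=cv2.resize(mask[v0:v1,u0:u1].astype(np.float32),None,fx=4,fy=4,interpolation=cv2.INTER_LINEAR)
    cs,_=cv2.findContours((big>0.5).astype(np.uint8),cv2.RETR_EXTERNAL,cv2.CHAIN_APPROX_NONE)
    c=max(cs,key=cv2.contourArea)[:,0].astype(float)
    c=(c+.5)/4-.5+[u0,v0]
    w=unproj(n,c,z)[:,:2]
    r=cv2.minAreaRect((w*1000).astype(np.float32))
    b=cv2.boxPoints(r)
    e=[b[1]-b[0],b[2]-b[1]]; l=max(e,key=np.linalg.norm)
    if l[0]<0:l=-l
    return np.array(r[0]),sorted(r[1]),np.degrees(np.arctan2(l[1],l[0])),w
def state():
    o=observe(); R=Rn.from_rotvec(o["ee_rot"]).as_matrix(); return o,R
E
python3 - <<'E'
from h import *
np.set_printoptions(precision=4,suppress=True)
t=cv2.imread("pics/top0.png"); s=cv2.imread("pics/side0.png")
for n in("top","side"):
    m=camera_model(n);print(n,"cam",-np.array(m["R"]).T@m["t"])
def ch(im):
    h=cv2.cvtColor(im,cv2.COLOR_BGR2HSV);return h[...,0].astype(int),h[...,1].astype(int),h[...,2].astype(int)
for n,im,win in(("top",t,(355,125,425,220)),("side",s,(290,155,390,212))):
    H,S,V=ch(im)
    c,d,a,_=rect(n,(V>185)&(S<60),.058,win);print("blank",n,c,d,a)
    H,S,V=ch(im)
    c,d,a,_=rect(n,(S<70),.055,win);print("block",n,c,d,a)
for n,im,win in(("top",t,(260,125,305,220)),("side",s,(220,185,320,275))):
    H,S,V=ch(im)
    c,d,a,_=rect(n,(V>185)&(S<40),.035,win);print("anvil",n,c,d,a)
    M=((H<8)|(H>172))&(S>170)&(V>180)
    c,d,a,_=rect(n,M,.122,win);print("cap",n,c,d)
    M=((H>50)&(H<90)&(S>70))
    c,d,a,_=rect(n,M,.008,win);print("base",n,c,d,a)
for n,im,win in(("top",t,(178,138,222,222)),("side",s,(135,270,245,352))):
    H,S,V=ch(im)
    c,d,a,_=rect(n,(S<50)&(V>125 if n=="top" else V>110),.030,win);print("rest",n,c,d,a)
    c,d,a,_=rect(n,(H>95)&(H<125)&(S>120),.0,win);print("blue",n,c,d,a)
E
```

```text
top cam [ 0.374  -0.0895  1.065 ]
side cam [0.0909 0.4858 0.6151]
blank top [ 588.9762 -237.537 ] [46.341529846191406, 162.59176635742188] 8.44235
block top [ 590.3519 -251.6825] [127.60408782958984, 204.4246826171875] 9.601848
blank side [ 589.1368 -235.3136] [48.162445068359375, 160.00527954101562] 8.271939
block side [ 575.8257 -221.9009] [186.11431884765625, 221.17520141601562] 9.796402
anvil top [569.235   22.9035] [30.631927490234375, 132.55490112304688] 4.7485886
cap top [641.5352  28.9343] [26.182153701782227, 27.050331115722656]
base top [557.356   21.7282] [69.71721649169922, 130.32972717285156] 4.6474905Traceback (most recent call last):
  File "<stdin>", line 15, in <module>
  File "h.py", line 17, in rect
    c=max(cs,key=cv2.contourArea)[:,0].astype(float)
      ~~~^^^^^^^^^^^^^^^^^^^^^^^^
ValueError: max() iterable argument is empty
```

```bash
python3 - <<'E'
from h import *
np.set_printoptions(precision=4,suppress=True)
t=cv2.imread("pics/top0.png"); s=cv2.imread("pics/side0.png")
def ch(im):
    h=cv2.cvtColor(im,cv2.COLOR_BGR2HSV);return h[...,0].astype(int),h[...,1].astype(int),h[...,2].astype(int)
for n,im,win in(("top",t,(178,138,222,222)),("side",s,(135,270,245,352))):
    H,S,V=ch(im)
    M=(S<50)&(V>125 if n=="top" else V>90)
    if M[win[1]:win[3],win[0]:win[2]].any():
        c,d,a,_=rect(n,M,.030,win);print("rest",n,c,d,a)
    M=(H>95)&(H<125)&(S>120)
    if M[win[1]:win[3],win[0]:win[2]].any():
        c,d,a,_=rect(n,M,.042,win);print("blue@42",n,c,d,a)
        c,d,a,_=rect(n,M,.008,win);print("blue@8",n,c,d,a)
print(s[310,190],s[190,340],t[180,199])
def P(c,a,pts):
    a=np.radians(a);R=np.array([[np.cos(a),-np.sin(a)],[np.sin(a),np.cos(a)]])
    pts=np.array(pts,float);return np.c_[pts[:,:2]@R.T+c,pts[:,2]]/1000
def R4(x0,x1,y0,y1,z): return [(x0,y0,z),(x1,y0,z),(x1,y1,z),(x0,y1,z)]
objs=[((590.5,-250),9.3,[R4(-100,100,-60,60,55),R4(-100,100,-60,60,0)]),
((589,-236.8),8.4,[R4(-80,80,-22,22,58)]),
((579.8,23.8),4.7,[R4(-88,117,-35,35,8),R4(-77,87,-15,15,35),R4(35,75,25,31,41),R4(35,75,-31,-25,41),R4(48,76,-14,14,122),R4(45,88,-15,15,94)]),
((566,241),3.5,[R4(-95,95,-35,35,8),R4(-80,80,-13,13,30),R4(-91,91,-31,31,42)])]
for n,im,wins in(("top",t,[(350,120,430,225),(175,120,315,225)]),("side",s,[(130,150,390,350)])):
    for i,w in enumerate(wins):
        k=5 if n=="top" else 3
        o=cv2.resize(im[w[1]:w[3],w[0]:w[2]],None,fx=k,fy=k,interpolation=cv2.INTER_CUBIC)
        for c,a,fs in objs:
            for f in fs:
                p=(proj(n,P(c,a,f))-[w[0],w[1]]+.5)*k-.5
                cv2.polylines(o,[np.round(p).astype(int)],True,(255,0,255),1)
        cv2.imwrite(f"pics/ov_{n}{i}.png",o)
E
```

```text
rest top [586.9874 252.0522] [27.730764389038086, 164.10311889648438] 4.647102
blue@42 top [583.5783 244.6801] [76.91104888916016, 191.25376892089844] 4.780703
blue@8 top [590.5442 255.7852] [79.46710968017578, 197.60989379882812] 4.780703
rest side [589.5253 258.4792] [35.35065841674805, 158.1189422607422] 4.514193
blue@42 side [573.2184 262.7563] [81.48693084716797, 210.87893676757812] 4.6116815
blue@8 side [601.8337 249.5212] [86.32150268554688, 223.3901824951172] 4.611683
[122 122 129] [63 64 67] [161 161 170]
```

View pics/ov_top0.png

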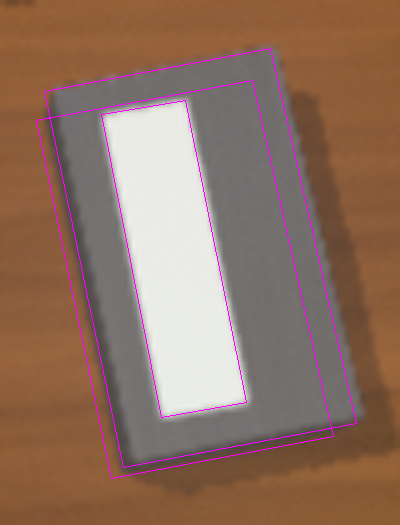

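View pics/ov_top1.png

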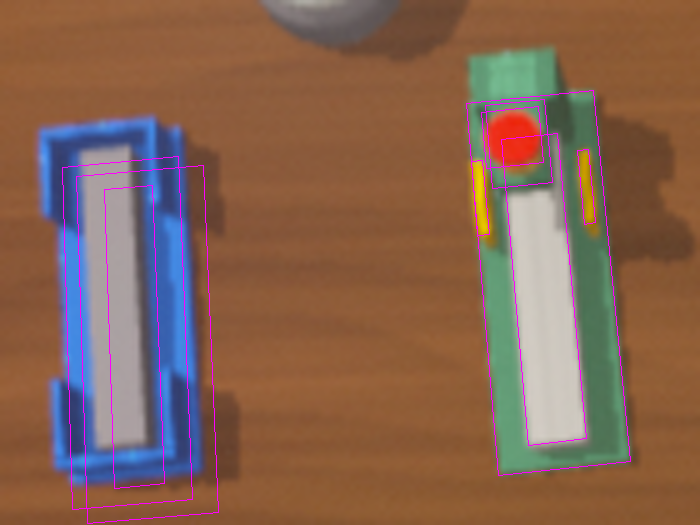

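View pics/ov_side0.png

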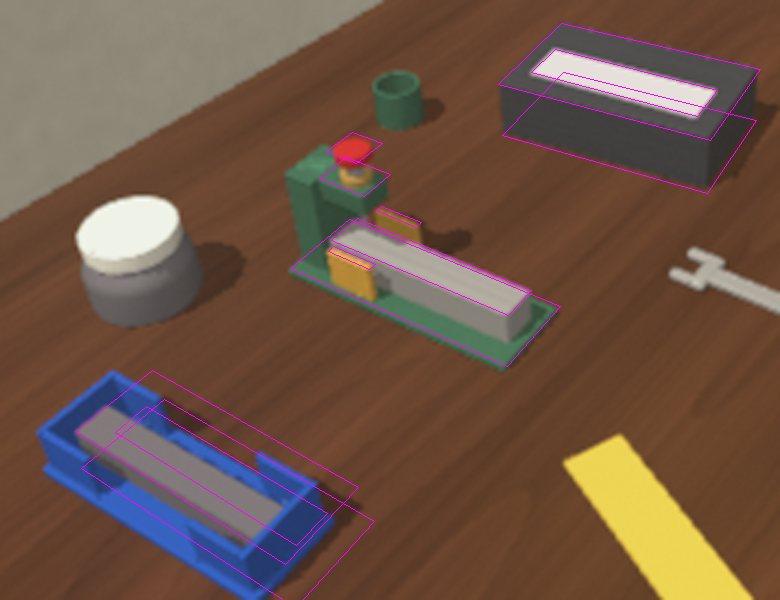

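The overlays fit the blank and stand to within about 1 px. The block and cradle need a small correction. The back-projected rests give the cradle at about (587,252), yaw 4.7°, and I'll refine that by overlay. I'll also add a planning helper.

```bash
cat >> h.py <<'E'
def P(c,a,pts):
    a=np.radians(a);R=np.array([[np.cos(a),-np.sin(a)],[np.sin(a),np.cos(a)]])
    pts=np.array(pts,float);return np.c_[pts[:,:2]@R.T+c,pts[:,2]]/1000
def R4(x0,x1,y0,y1,z): return [(x0,y0,z),(x1,y0,z),(x1,y1,z),(x0,y1,z)]
def overlay(n,im,objs,w,k,fn):
    o=cv2.resize(im[w[1]:w[3],w[0]:w[2]],None,fx=k,fy=k,interpolation=cv2.INTER_CUBIC)
    for c,a,fs in objs:
        for f in fs:
            p=(proj(n,P(c,a,f))-[w[0],w[1]]+.5)*k-.5
            cv2.polylines(o,[np.round(p).astype(int)],True,(255,0,255),1)
    cv2.imwrite(fn,o)
def plan(x,y,z,yaw):
    "target TCP in m, yaw of tool x in deg (tool pointing down) -> tool-frame shift/0.15, turn/0.5"
    np.set_printoptions(precision=3,suppress=True)
    o,R=state(); a=np.radians(yaw); T=np.c_[[np.cos(a),np.sin(a),0],[np.sin(a),-np.cos(a),0],[0,0,-1]]
    d=R.T@(np.array([x,y,z])-o["position"]); 
    r=Rn.from_matrix(R.T@T).as_rotvec()
    dT=T.T@(np.array([x,y,z])-o["position"])
    print("t",round(o["clock"],2),"pos",o["position"],"yaw",round(np.degrees(np.arctan2(R[1,0],R[0,0])),2),"tilt",np.round(np.degrees([R[0,2],R[1,2]]),2),"F",o["force"],"w",round(o["width"],3))
    print("shift/.15 now-axes",d/.15,"after-turn axes",dT/.15,"turn/.5",r/.5)
E
python3 - <<'E'
from h import *
t=cv2.imread("pics/top0.png"); s=cv2.imread("pics/side0.png")
objs=[((591.5,-251.3),9.5,[R4(-100,100,-60,60,55)]),
((587,252.5),4.65,[R4(-95,95,-35,35,8),R4(-80,80,-13,13,30),R4(-91,91,-31,31,42)])]
overlay("top",t,objs,(350,120,430,225),5,"pics/a0.png");overlay("top",t,objs,(175,120,315,225),5,"pics/a1.png");overlay("side",s,objs,(130,150,390,350),3,"pics/a2.png")
print(unproj("top",[(340,230),(342,278),(238,110),(346,107)],.01))
plan(.60,-.235,.20,99)
E
```

```text
[[ 0.44435865 -0.12107881  0.01      ]
 [ 0.32116187 -0.12247302  0.01      ]
 [ 0.78200774  0.15047119  0.01      ]
 [ 0.78152772 -0.14786971  0.01      ]]
t 0.1 pos [0.214 0.587 0.226] yaw 69.95 tilt [-0.02 -0.08] F [ 0.236 -0.073 -0.695] w 0.996
shift/.15 now-axes [-4.264  4.294  0.18 ] after-turn axes [-5.813  1.684  0.173] turn/.5 [-0.     0.003 -1.014]
```

View pics/a0.png

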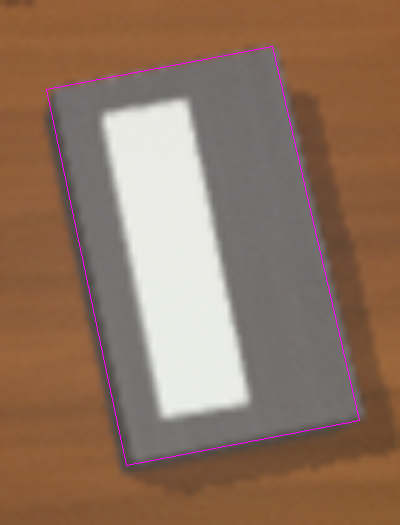

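View pics/a1.png

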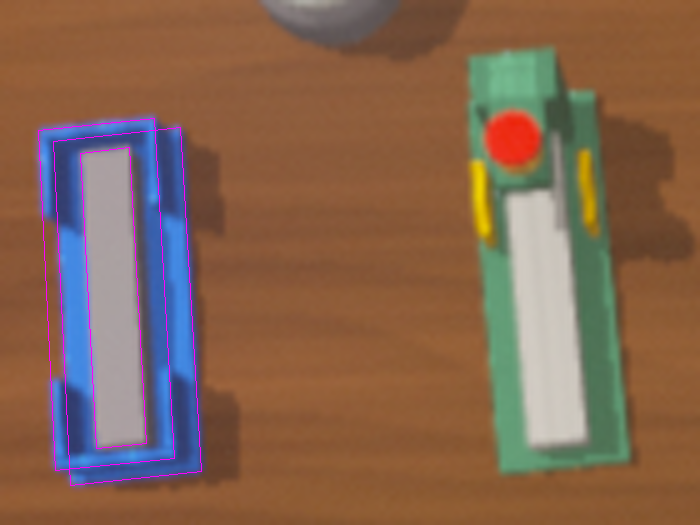

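View pics/a2.png

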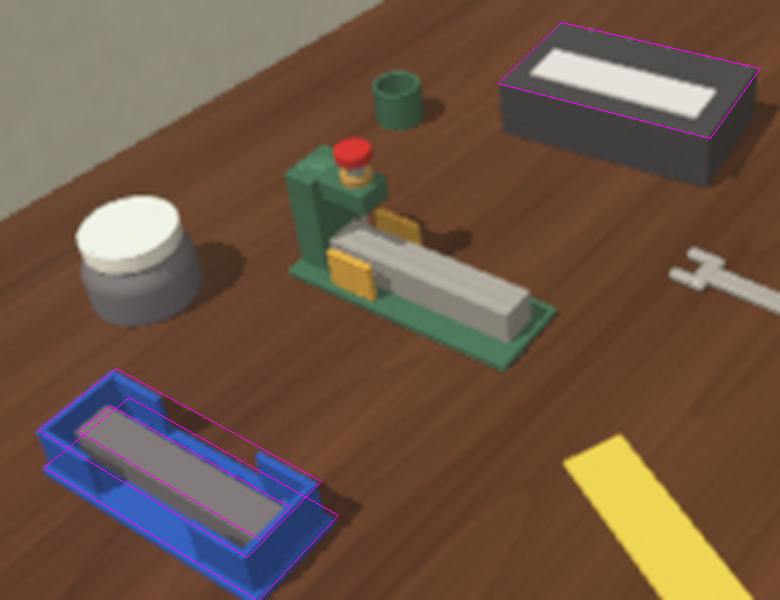

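Request:
play_rows:
  rows:
    - [0,0,0,0,0,-0.255,1]
    - [0,0,0,0,0,-0.255,1]
    - [0,0,0,0,0,-0.255,1]
    - [0,0,0,0,0,-0.255,1]
    - [0,0,0,0,0,0,1]
  force: 20

```text
clock: 0.6
position: [0.2135, 0.5852, 0.2236]
ee_rot: [2.012, 2.409, -0.009]
force: [0.2, -0.7, -0.4]
width: 0.614
```

Request:
play_rows:
  rows:
    - [-0.3,0.09,0,0,0,0,1]
    - [-0.3,0.09,0,0,0,0,1]
    - [-0.3,0.09,0,0,0,0,1]
    - [-0.3,0.09,0,0,0,0,1]
    - [-0.3,0.09,0,0,0,0,1]

```text
clock: 1.1
position: [0.3165, 0.3741, 0.2217]
ee_rot: [-2.025, -2.4, 0.012]
force: [0.6, 0.7, 0.1]
width: 0.179
```

```bash
python3 -c "
from h import *
plan(.60,-.235,.12,98.4);print(observe()['joints'])"
```

```text
t 1.1 pos [0.317 0.374 0.222] yaw 99.69 tilt [-0.34 -0.28] F [0.608 0.683 0.096] w 0.179
shift/.15 now-axes [-4.318  1.184  0.687] after-turn axes [-4.293  1.276  0.678] turn/.5 [-0.013  0.008  0.045]
[-0.94   0.228 -0.043  1.891  0.009  1.03   0.753]
```

Request:
play_rows:
  rows:
    - [-0.31,0.09,0,-0.01,0.01,0.02,1]
    - [-0.31,0.09,0,0,0,0.02,1]
    - [-0.31,0.09,0,0,0,0,1]
    - [-0.31,0.09,0,0,0,0,1]
    - [-0.31,0.09,0,0,0,0,1]

```text
clock: 1.6
position: [0.4187, 0.1458, 0.2217]
ee_rot: [-2.075, -2.355, -0.003]
force: [1.7, 0.6, 0.3]
width: 0.005
```

Request:
play_rows:
  rows:
    - [-0.31,0.09,0,0,0,0,1]
    - [-0.31,0.09,0,0,0,0,1]
    - [-0.31,0.09,0.03,0,0,0,1]
    - [-0.31,0.09,0.05,0,0,0,1]
    - [-0.31,0.09,0.05,0,0,0,1]

```text
clock: 2.1
position: [0.5145, -0.0837, 0.2028]
ee_rot: [-2.102, -2.334, -0.011]
force: [1.8, 1.1, 0.4]
width: 0.008
```

```bash
python3 -c "
from h import *
plan(.599,-.2358,.08,98.4);print(observe()['joints'])"
```

```text
t 2.1 pos [ 0.515 -0.084  0.203] yaw 95.99 tilt [0.23 0.34] F [1.841 1.118 0.375] w 0.008
shift/.15 now-axes [-1.072  0.45   0.815] after-turn axes [-1.085  0.409  0.819] turn/.5 [ 0.009 -0.011 -0.084]
[-0.183  0.289  0.313  1.878 -0.113  0.987  1.855]
```

Request:
play_rows:
  rows:
    - [-0.27,0.105,0.15,0.01,-0.01,-0.04,1]
    - [-0.27,0.105,0.15,0,0,-0.04,1]
    - [-0.27,0.105,0.18,0,0,0,1]
    - [-0.27,0.1,0.18,0,0,0,1]
    - [0,0,0,0,0,0,1]

```text
clock: 2.6
position: [0.596, -0.2447, 0.1031]
ee_rot: [2.085, 2.346, -0.003]
force: [-1.4, -0.4, -0.2]
width: 0.005
```

```bash
python3 -c "
from h import *
plan(.599,-.2358,.062,98.4);print(observe()['joints'])"
```

```text
t 2.6 pos [ 0.596 -0.245  0.103] yaw 96.73 tilt [ 0.08 -0.2 ] F [-1.422 -0.365 -0.2  ] w 0.005
shift/.15 now-axes [0.057 0.026 0.274] after-turn axes [0.056 0.028 0.274] turn/.5 [ 0.002  0.007 -0.058]
[ 0.099  0.592  0.312  1.679 -0.217  0.902  2.185]
```

Request:
play_rows:
  rows:
    - [0.03,0.015,0.12,0,0,-0.06,1]
    - [0.025,0.012,0.12,0,0,0,1]
    - [0,0,0,0,0,0,1]

```text
clock: 2.9
position: [0.5985, -0.2376, 0.0644]
ee_rot: [2.066, 2.364, -0.005]
force: [0.1, 0.4, -1.3]
width: 0.003
```

```bash
python3 -c "
from h import *
plan(.599,-.2358,.058,98.4);print(observe()['joints'])"
```

```text
t 2.9 pos [ 0.598 -0.238  0.064] yaw 97.69 tilt [-0.05 -0.21] F [ 0.086  0.436 -1.31 ] w 0.003
shift/.15 now-axes [0.012 0.005 0.043] after-turn axes [0.011 0.005 0.043] turn/.5 [-0.003  0.007 -0.025]
[ 0.101  0.638  0.292  1.707 -0.229  0.831  2.199]
```

Request:
play_rows:
  rows:
    - [0.01,0.005,0.03,0,0,-0.02,1]
    - [0,0,0.005,0,0,0,1]

```text
clock: 3.1
position: [0.5993, -0.2355, 0.0601]
ee_rot: [2.056, 2.372, -0.005]
force: [0.5, -0.1, 0.0]
width: 0.006
```

Request:
play_rows:
  rows:
    - [0,0,0.01,0,0,0,1]
    - [0,0,0.005,0,0,0,1]

```text
clock: 3.3
position: [0.6002, -0.2355, 0.0594]
ee_rot: [2.056, 2.37, -0.003]
force: [-0.6, 0.5, 0.4]
width: 0.006
```

Request:
play_rows:
  rows:
    - [0,0,0.01,0,0,0,1]
    - [0,0,0.01,0,0,0,1]

```text
clock: 3.5
position: [0.6008, -0.2358, 0.0583]
ee_rot: [2.055, 2.368, -0.001]
force: [-5.0, 2.6, 17.3]
width: 0.009
```

Request:
play_rows:
  rows:
    - [0,0,0.015,0,0,0,1]

```text
clock: 3.6
position: [0.6013, -0.2361, 0.0582]
ee_rot: [2.055, 2.367, 0.0]
force: [-7.1, 3.7, 27.9]
width: 0.003
```

Request:
play_rows:
  rows:
    - [0,-0.03,0.006,0,0,0,1]
    - [0,-0.05,0.006,0,0,0,1]
    - [0,-0.05,0.006,0,0,0,1]

```text
clock: 3.9
position: [0.5851, -0.2394, 0.0584]
ee_rot: [2.049, 2.362, 0.006]
force: [2.1, 0.3, 7.2]
width: 0.004
```

```bash
python3 -c "
from h import *
plan(.534,-.245,.058,98.4)
im=get_image('top');cv2.imwrite('pics/t1.png',cv2.resize(im[100:260,330:450],None,fx=4,fy=4))
im=get_image('side');cv2.imwrite('pics/s1.png',cv2.resize(im[140:240,270:420],None,fx=4,fy=4))"
```

```text
t 3.9 pos [ 0.585 -0.239  0.058] yaw 98.1 tilt [ 0.78 -0.37] F [2.066 0.265 7.181] w 0.004
shift/.15 now-axes [ 0.011 -0.343 -0.002] after-turn axes [ 0.013 -0.343  0.003] turn/.5 [ 0.025  0.017 -0.01 ]
```

View pics/t1.png

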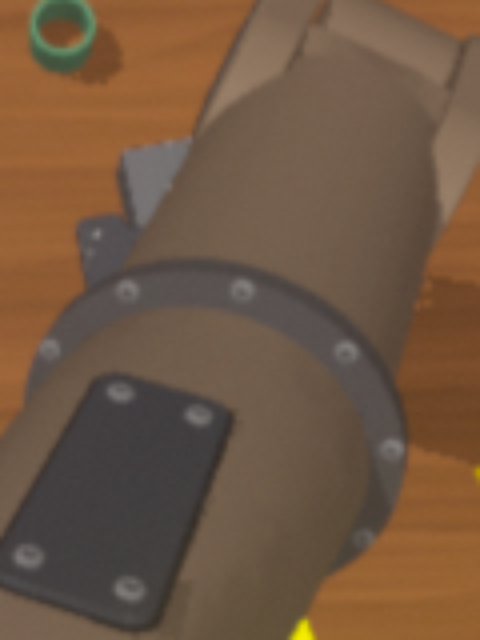

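View pics/s1.png

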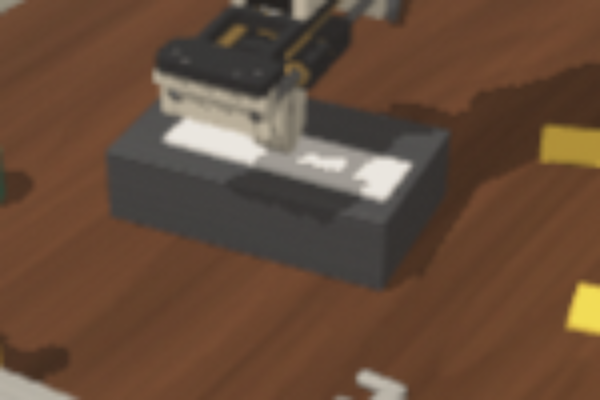

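The side image shows the blank following the fingers: its front end at crop (385,190) is now closer to the block's front edge. The arm hides it in the top image. I'll keep dragging.

Request:
play_rows:
  rows:
    - [0,-0.06,0.006,0.01,0.005,0,1]
    - [0,-0.06,0.006,0.01,0,0,1]
    - [0,-0.06,0.007,0,0,0,1]
    - [0,-0.06,0.007,0,0,0,1]

```text
clock: 4.4
position: [0.5531, -0.2465, 0.0584]
ee_rot: [2.047, 2.359, 0.006]
force: [2.1, 0.5, 9.3]
width: 0.007
```

```bash
python3 -c "
from h import *
plan(.534,-.245,.058,98.4)
im=get_image('side');cv2.imwrite('pics/s2.png',cv2.resize(im[140:240,270:420],None,fx=4,fy=4))"
```

```text
t 4.4 pos [ 0.553 -0.247  0.058] yaw 98.09 tilt [ 0.9  -0.51] F [2.13  0.498 9.324] w 0.007
shift/.15 now-axes [ 0.028 -0.125  0.   ] after-turn axes [ 0.029 -0.125  0.002] turn/.5 [ 0.029  0.022 -0.011]
```

View pics/s2.png

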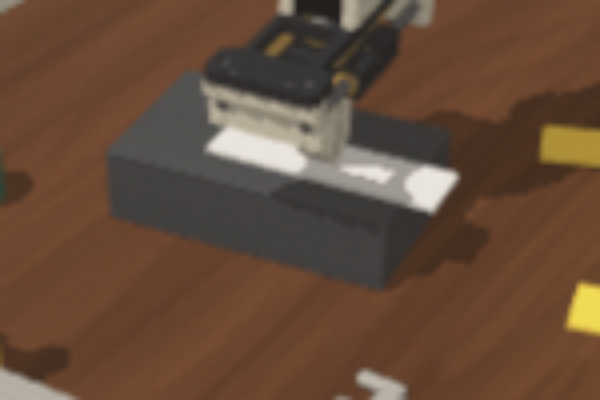

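The blank's end at crop (440,190) now sticks out past the front edge. I'll drag it about 20 mm more.

Request:
play_rows:
  rows:
    - [0.005,-0.06,0.007,0.01,0.005,0,1]
    - [0.005,-0.06,0.007,0.01,0,0,1]
    - [0,-0.04,0.006,0,0,0,1]
    - [0,0,0,0,0,0,1]
    - [0,0,-0.15,0,0,0,1]

```text
clock: 4.95
position: [0.5277, -0.2498, 0.079]
ee_rot: [2.052, 2.36, -0.0]
force: [0.6, 0.3, -0.2]
width: 0.005
```

Request:
play_rows:
  rows:
    - [0,0,-0.3,0,0,0,-1]
    - [0,0,-0.3,0,0,0,-1]
    - [0.3,-0.1,-0.1,0,0,0,-1]
    - [0.3,-0.1,0,0,0,0,-1]
    - [0.3,-0.1,0,0,0,0,-1]

```text
clock: 5.45
position: [0.4626, -0.1256, 0.1864]
ee_rot: [2.063, 2.346, -0.003]
force: [1.4, 0.7, 1.1]
width: 0.387
```

```bash
python3 -c "
from h import *
plan(.46,-.25,.15,98.4)
im=get_image('side');cv2.imwrite('pics/s3f.png',im);cv2.imwrite('pics/s3.png',cv2.resize(im[140:240,270:420],None,fx=4,fy=4))
im=get_image('top');cv2.imwrite('pics/t3.png',im)"
```

```text
t 5.45 pos [ 0.463 -0.126  0.186] yaw 97.35 tilt [ 0.7  -0.76] F [1.428 0.691 1.137] w 0.387
shift/.15 now-axes [-0.817 -0.126  0.253] after-turn axes [-0.818 -0.138  0.243] turn/.5 [ 0.021  0.03  -0.037]
```

View pics/s3.png

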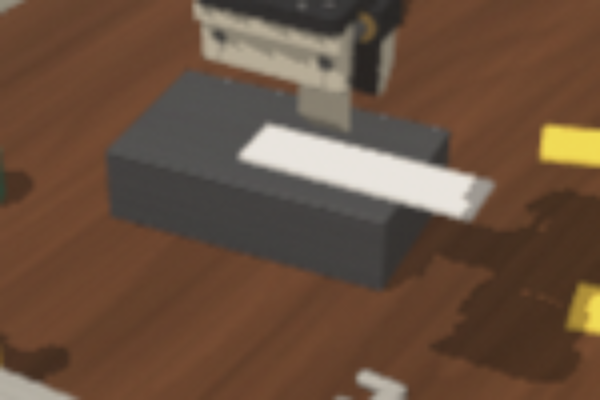

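View pics/t3.png

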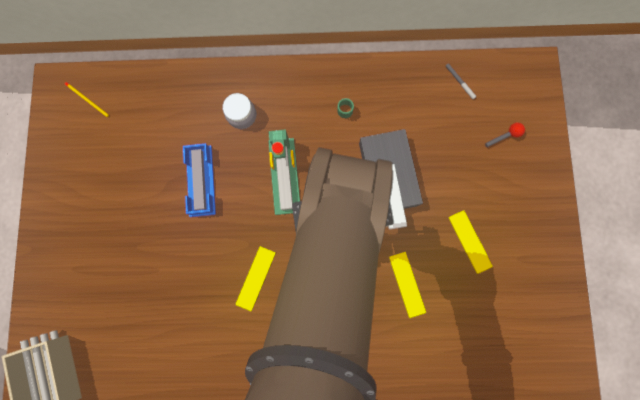

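The side image shows the blank lying flat with its end overhanging at crop (490,185). I'll fit its pose in the side view.

```bash
python3 - <<'E'
from h import *
im=cv2.imread("pics/s3f.png");t=cv2.imread("pics/t3.png")
h=cv2.cvtColor(im,cv2.COLOR_BGR2HSV).astype(int)
M=(h[...,2]>150)&(h[...,1]<60); 
c,d,a,_=rect("side",M,.058,(325,165,395,200));print(c,d,a)
objs=[((517,-250.5),8.4,[R4(-80,80,-22,22,58)]),((591.5,-251.3),9.5,[R4(-100,100,-60,60,55)])]
overlay("side",im,objs,(290,150,420,220),6,"pics/b.png")
overlay("top",t,objs,(350,120,430,240),5,"pics/b2.png")
E
```

```text
[ 526.3170166  -249.61099243] [52.93902587890625, 162.07257080078125] 8.548259
```

View pics/b.png

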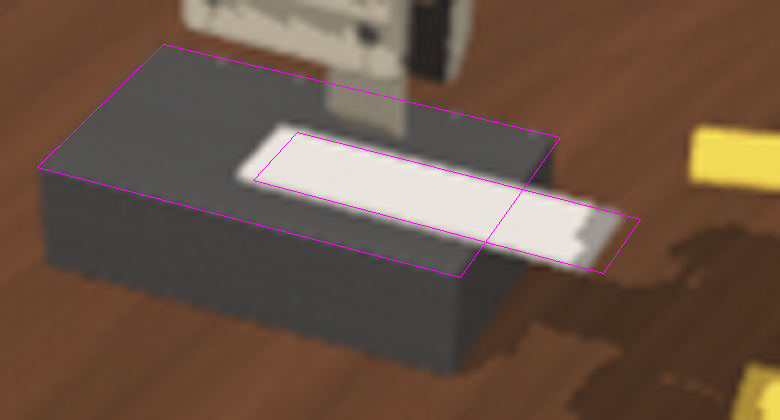

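View pics/b2.png

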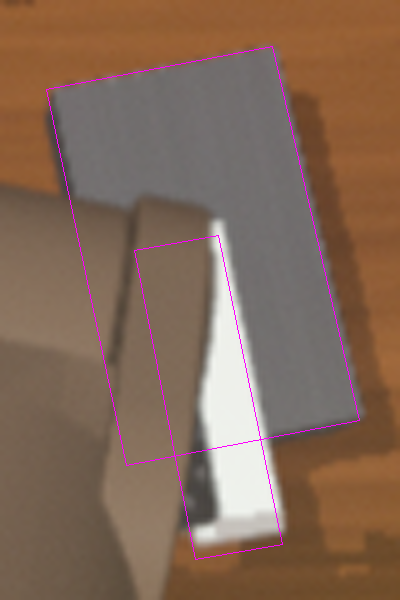

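Blank centre is about (524, -249.5), yaw 8.5°, with roughly 46 mm overhanging. I'll grip at 57 mm from the centre towards that end, at (0.4676, -0.258).

Request:
play_rows:
  rows:
    - [-0.27,0.0,0.1,0.01,0.015,-0.04,-1]
    - [-0.27,0.0,0.1,0.01,0.015,0,-1]
    - [-0.27,0.01,0,0,0,0,-1]
    - [-0.05,0,0,0,0,0,-1]
    - [0,0,0,0,0,0,-1]

```text
clock: 6.05
position: [0.481, -0.2482, 0.1535]
ee_rot: [-2.024, -2.391, -0.002]
force: [0.0, 1.0, -0.3]
width: 0.912
```

```bash
python3 -c "
from h import *
plan(.4676,-.258,.110,98.5)"
```

```text
t 6.05 pos [ 0.481 -0.248  0.153] yaw 99.49 tilt [-0.33  0.38] F [ 0.008  1.004 -0.271] w 0.912
shift/.15 now-axes [-0.052 -0.098  0.29 ] after-turn axes [-0.051 -0.098  0.29 ] turn/.5 [-0.009 -0.015  0.035]
```

Request:
play_rows:
  rows:
    - [-0.03,-0.05,0.14,-0.01,-0.01,0.03,-1]
    - [-0.03,-0.05,0.14,0,0,0,-1]
    - [0,-0.01,0.02,0,0,0,-1]
    - [0,0,0,0,0,0,-1]

```text
clock: 6.45
position: [0.4654, -0.256, 0.1075]
ee_rot: [-2.044, -2.382, -0.005]
force: [-0.2, -0.2, -0.3]
width: 1.0
```

```bash
python3 -c "
from h import *
plan(.4676,-.258,.042,98.5)
im=get_image('side');cv2.imwrite('pics/s4f.png',im);cv2.imwrite('pics/s4.png',cv2.resize(im[120:240,290:440],None,fx=5,fy=5))
"
```

```text
t 6.45 pos [ 0.465 -0.256  0.108] yaw 98.72 tilt [-0.01  0.25] F [-0.214 -0.207 -0.317] w 1.0
shift/.15 now-axes [-0.017  0.012  0.437] after-turn axes [-0.015  0.012  0.437] turn/.5 [ 0.001 -0.009  0.008]
```

View pics/s4.png

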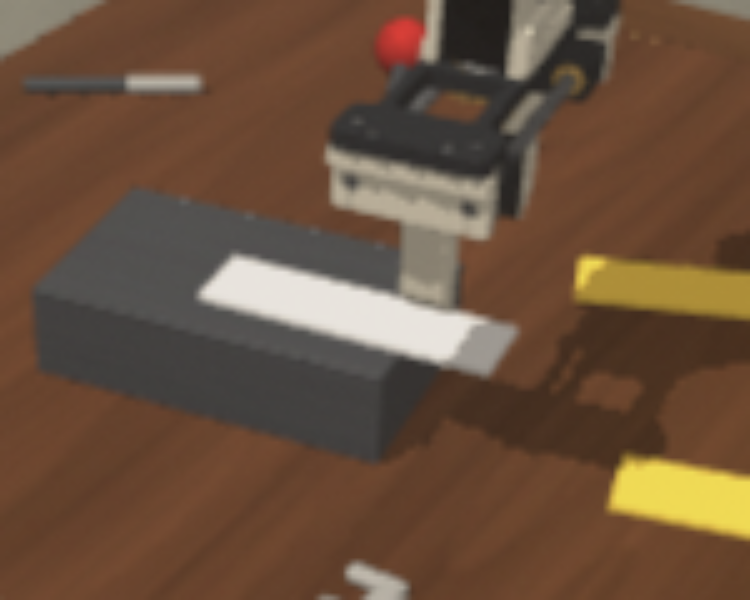

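The near finger is above the overhang at crop (430,290), with nothing in the way below. Lowering now.

Request:
play_rows:
  rows:
    - [-0.01,0.006,0.14,0,0,0.008,-1]
    - [-0.005,0.006,0.14,0,0,0,-1]
    - [0,0,0.13,0,0,0,-1]
    - [0,0,0.02,0,0,0,-1]
    - [0,0,0,0,0,0,-1]

```text
clock: 7.0
position: [0.4741, -0.2551, 0.0471]
ee_rot: [2.041, 2.382, 0.013]
force: [0.2, 1.1, 0.2]
width: 1.0
```

```bash
python3 -c "
from h import *
plan(.4676,-.258,.042,98.5)"
```

```text
t 7.0 pos [ 0.474 -0.255  0.047] yaw 98.82 tilt [0.54 0.19] F [0.217 1.078 0.232] w 1.0
shift/.15 now-axes [-0.012 -0.046  0.033] after-turn axes [-0.012 -0.046  0.034] turn/.5 [ 0.02  -0.004  0.011]
```

Request:
play_rows:
  rows:
    - [-0.012,-0.045,0.033,0.02,-0.004,0.01,-1]
    - [0,-0.01,0.005,0,0,0,-1]
    - [0,0,0,0,0,0,-1]

```text
clock: 7.3
position: [0.4674, -0.2586, 0.0436]
ee_rot: [2.048, 2.379, 0.001]
force: [0.5, 0.9, -0.8]
width: 0.999
```

```bash
python3 -c "
from h import *
plan(.4676,-.258,.042,98.5)"
```

```text
t 7.3 pos [ 0.467 -0.259  0.044] yaw 98.56 tilt [ 0.14 -0.1 ] F [ 0.477  0.857 -0.779] w 0.999
shift/.15 now-axes [0.004 0.002 0.011] after-turn axes [0.004 0.002 0.011] turn/.5 [0.005 0.004 0.002]
```

Close gently first, then grip hard.

Request:
play_rows:
  rows:
    - [0,0,0,0,0,0,1]
    - [0,0,0,0,0,0,1]
    - [0,0,0,0,0,0,1]
    - [0,0,0,0,0,0,1]
    - [0,0,0,0,0,0,1]
  force: 40

```text
clock: 7.8
position: [0.468, -0.259, 0.0448]
ee_rot: [2.047, 2.377, 0.002]
force: [-0.1, 0.4, -0.9]
width: 0.615
```

Request:
play_rows:
  rows:
    - [0,0,0,0,0,0,1]
    - [0,0,0,0,0,0,1]
    - [0,0,0,0,0,0,1]
  force: 55

```text
clock: 8.1
position: [0.468, -0.259, 0.0448]
ee_rot: [2.047, 2.377, 0.002]
force: [0.5, 0.3, 0.3]
width: 0.459
```

```bash
python3 -c "
from h import *
plan(.4676,-.258,.2,98.5)
im=get_image('side');cv2.imwrite('pics/s5.png',cv2.resize(im[120:240,290:440],None,fx=5,fy=5))"
```

```text
t 8.1 pos [ 0.468 -0.259  0.045] yaw 98.53 tilt [ 0.25 -0.13] F [0.476 0.252 0.343] w 0.459
shift/.15 now-axes [ 0.004  0.002 -1.035] after-turn axes [ 0.007 -0.002 -1.035] turn/.5 [0.008 0.006 0.001]
```

View pics/s5.png

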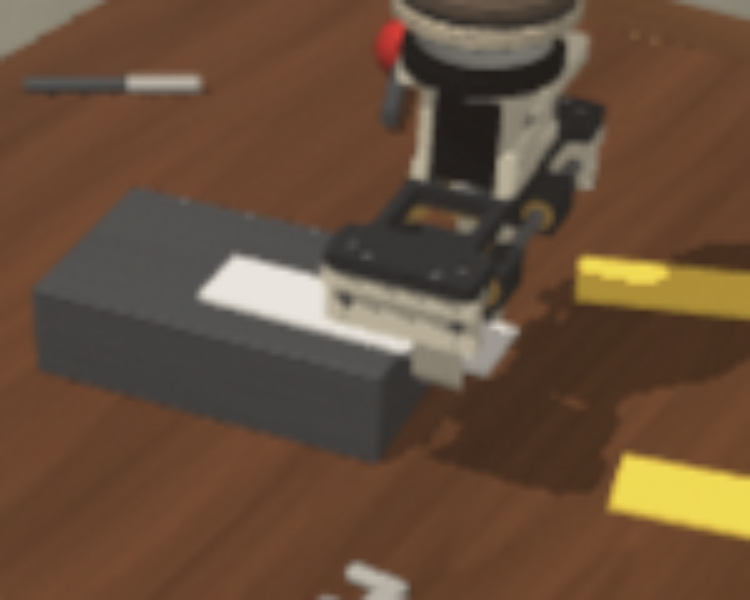

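The width of 0.459 × 92 ≈ 42 mm means the blank is held. Lifting it slowly.

Request:
play_rows:
  rows:
    - [0,0,-0.06,0,0,0,1]
    - [0,0,-0.1,0,0,0,1]
    - [0,0,-0.12,0,0,0,1]
    - [0,0,-0.15,0,0,0,1]
    - [0,0,-0.15,0,0,0,1]
  force: 55

```text
clock: 8.65
position: [0.4649, -0.2577, 0.1334]
ee_rot: [-2.049, -2.378, 0.003]
force: [1.0, -1.1, -1.3]
width: 0.458
```

```bash
python3 -c "
from h import *
plan(.445,.012,.12,94.7)
im=get_image('side');cv2.imwrite('pics/s6.png',cv2.resize(im[80:240,270:440],None,fx=4,fy=4))"
```

```text
t 8.65 pos [ 0.465 -0.258  0.133] yaw 98.51 tilt [-0.17  0.02] F [ 1.002 -1.089 -1.324] w 0.458
shift/.15 now-axes [1.798 0.135 0.091] after-turn axes [1.803 0.015 0.09 ] turn/.5 [-0.006 -0.001  0.133]
```

View pics/s6.png

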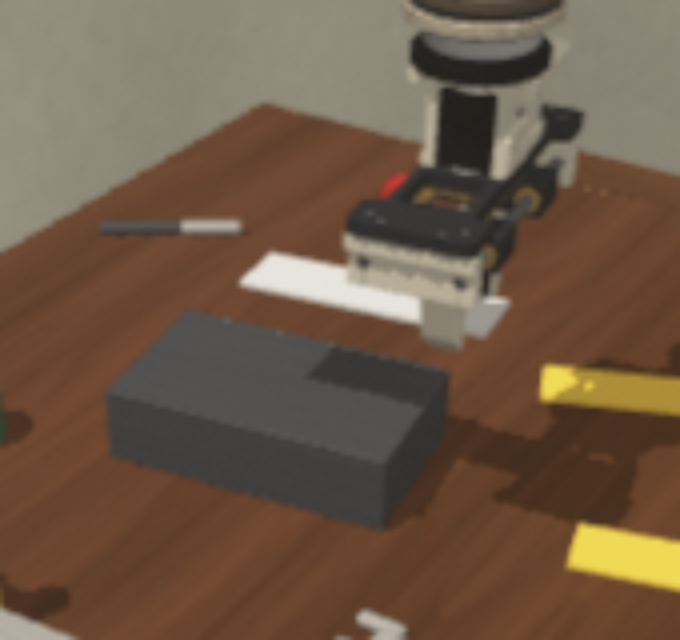

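The blank is lifted and held level, with its far end at crop (255,270). Carrying it to the front of the stand.

Request:
play_rows:
  rows:
    - [0.15,0.02,0,0,0,0.03,1]
    - [0.22,0.02,0,0,0,0.03,1]
    - [0.25,0.01,0,0,0,0.03,1]
    - [0.25,0,0,0,0,0.03,1]
    - [0.25,0,0,0,0,0.01,1]

```text
clock: 9.2
position: [0.4564, -0.093, 0.141]
ee_rot: [2.135, 2.289, 0.003]
force: [0.5, 0.8, -1.2]
width: 0.457
```

```bash
python3 -c "
from h import *
plan(.445,.012,.12,94.7)"
```

```text
t 9.2 pos [ 0.456 -0.093  0.141] yaw 93.97 tilt [ 0.54 -0.37] F [ 0.491  0.78  -1.222] w 0.457
shift/.15 now-axes [ 0.705 -0.028  0.135] after-turn axes [ 0.704 -0.018  0.14 ] turn/.5 [ 0.018  0.014 -0.025]
```

Request:
play_rows:
  rows:
    - [0.22,0,0.02,0.015,0.01,-0.02,1]
    - [0.22,0,0.03,0,0,0,1]
    - [0.18,0,0.03,0,0,0,1]
    - [0.08,0,0.03,0,0,0,1]
    - [0,0,0,0,0,0,1]

```text
clock: 9.7
position: [0.4471, 0.0206, 0.1258]
ee_rot: [2.121, 2.314, 0.004]
force: [0.3, -0.3, -1.2]
width: 0.457
```

```bash
python3 -c "
from h import *
plan(.445,.0135,.060,94.7)
cv2.imwrite('pics/s7f.png',get_image('side'));cv2.imwrite('pics/t7f.png',get_image('top'))"
```

```text
t 9.7 pos [0.447 0.021 0.126] yaw 94.97 tilt [0.21 0.01] F [ 0.282 -0.312 -1.192] w 0.457
shift/.15 now-axes [-0.046 -0.02   0.439] after-turn axes [-0.046 -0.018  0.439] turn/.5 [0.007 0.    0.01 ]
```

View pics/s7f.png

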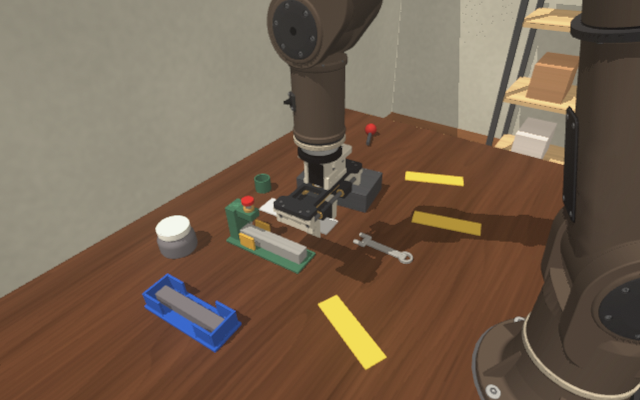

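View pics/t7f.png

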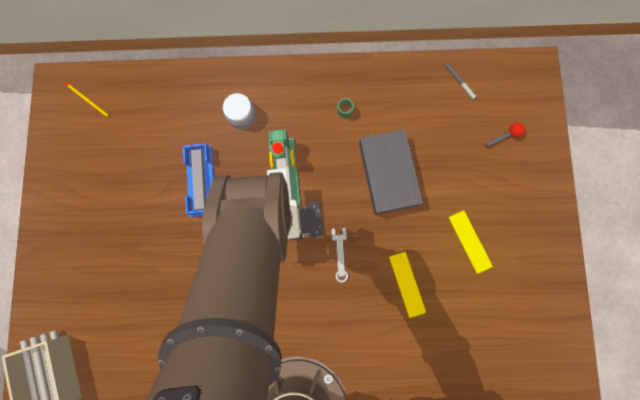

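```bash
python3 - <<'E'
from h import *
s=cv2.imread("pics/s7f.png");t=cv2.imread("pics/t7f.png")
a=np.radians(4.97); c=(447.1+56.8*np.cos(a),20.6+56.8*np.sin(a))
objs=[(c,4.97,[R4(-80,80,-22,22,139)]),((579.8,23.8),4.7,[R4(35,75,25,31,41),R4(35,75,-31,-25,41),R4(-88,117,-35,35,8)])]
overlay("side",s,objs,(220,180,350,280),6,"pics/d.png")
overlay("top",t,objs,(240,120,340,250),4,"pics/d2.png")
E
```

```text
(no output)
```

View pics/d.png

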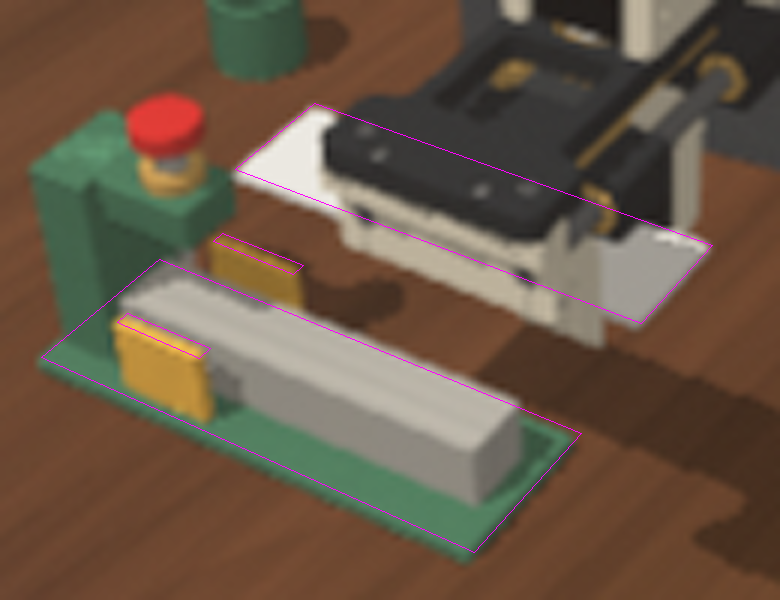

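View pics/d2.png

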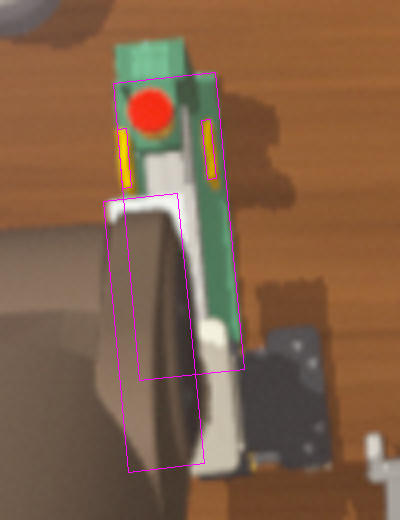

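The blank is level and its side overlay matches to within 1 px, far corner at crop (235,170). Comparing the two cameras, the stand sits about 2 mm further +y in robot coordinates than the top-only estimate. I'll use (580.3, 26.2) and recheck before entering.

Request:
play_rows:
  rows:
    - [-0.02,-0.01,0.14,0.007,0,0.01,1]
    - [-0.02,-0.01,0.14,0,0,0,1]
    - [0,0,0.14,0,0,0,1]
    - [0,0,0.1,0,0,0,1]
    - [0,0,0,0,0,0,1]

```text
clock: 10.3
position: [0.4486, 0.0027, 0.048]
ee_rot: [2.141, 2.289, 0.003]
force: [-0.7, -0.3, -0.7]
width: 0.459
```

```bash
python3 -c "
from h import *
plan(.445,.0151,.035,94.7)"
```

```text
t 10.3 pos [0.449 0.003 0.048] yaw 93.81 tilt [ 0.39 -0.2 ] F [-0.676 -0.342 -0.691] w 0.459
shift/.15 now-axes [ 0.084 -0.019  0.086] after-turn axes [ 0.084 -0.017  0.087] turn/.5 [ 0.013  0.008 -0.031]
```

Request:
play_rows:
  rows:
    - [0.06,-0.01,0.05,0.01,0.006,-0.025,1]
    - [0.02,0,0.03,0,0,0,1]
    - [0,0,0,0,0,0,1]

```text
clock: 10.6
position: [0.4475, 0.0131, 0.0366]
ee_rot: [2.133, 2.302, 0.002]
force: [-1.2, 0.1, -0.8]
width: 0.455
```

```bash
python3 -c "
from h import *
plan(.445,.0151,.035,94.7)"
```

```text
t 10.6 pos [0.448 0.013 0.037] yaw 94.35 tilt [ 0.18 -0.06] F [-1.189  0.129 -0.838] w 0.455
shift/.15 now-axes [ 0.015 -0.016  0.011] after-turn axes [ 0.015 -0.016  0.011] turn/.5 [ 0.006  0.003 -0.012]
```

Request:
play_rows:
  rows:
    - [0.017,0,0.012,0.006,0.003,-0.015,1]
    - [0,0,0,0,0,0,1]

```text
clock: 10.8
position: [0.4479, 0.0161, 0.0354]
ee_rot: [2.125, 2.313, 0.002]
force: [-0.5, -0.3, -0.8]
width: 0.456
```

```bash
python3 - <<'E'
from h import *
plan(.445,.0151,.035,94.7)
o,R=state(); yaw=np.degrees(np.arctan2(R[1,0],R[0,0]))-90; a=np.radians(yaw); p=o["position"]*1000
s=get_image('side');t=get_image('top');cv2.imwrite('pics/s8f.png',s);cv2.imwrite('pics/t8f.png',t)
c=(p[0]+56.8*np.cos(a),p[1]+56.8*np.sin(a))
objs=[(c,yaw,[R4(-80,80,-22,22,p[2]+13.2)]),((580.3,26.2),4.7,[R4(35,75,25,31,41),R4(35,75,-31,-25,41),R4(-88,117,-35,35,8)])]
overlay("side",s,objs,(220,180,350,280),6,"pics/e.png")
overlay("top",t,objs,(240,120,340,250),4,"pics/e2.png")
E
```

```text
t 10.8 pos [0.448 0.016 0.035] yaw 94.85 tilt [0.06 0.03] F [-0.496 -0.274 -0.835] w 0.456
shift/.15 now-axes [-0.005 -0.02   0.003] after-turn axes [-0.005 -0.02   0.003] turn/.5 [ 0.002 -0.001  0.005]
```

View pics/e.png

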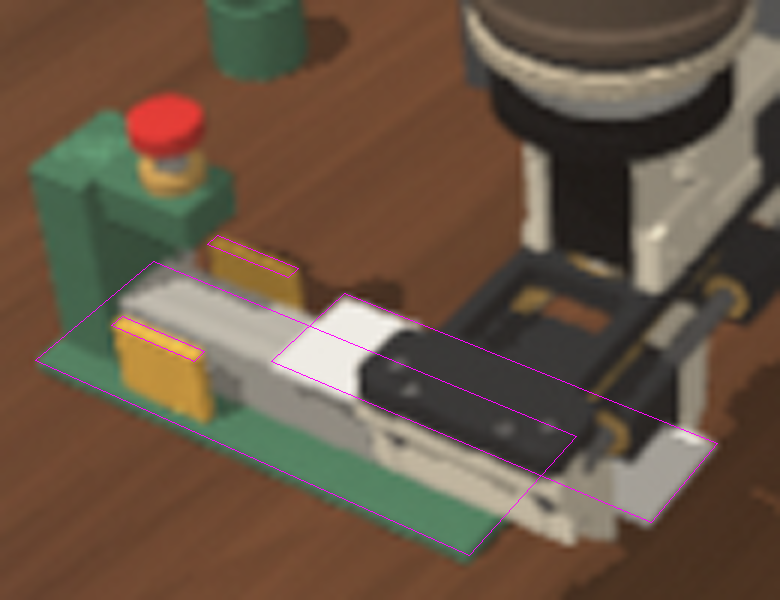

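View pics/e2.png

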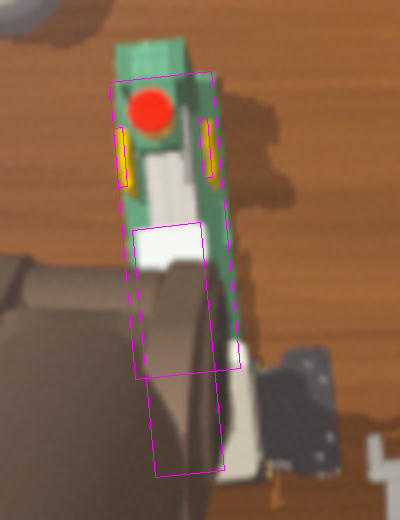

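```bash
python3 - <<'E'
from h import *
t=cv2.imread('pics/t8f.png')
for v in (178,180,182): print(v,[(u,*t[v,u]) for u in range(268,296)])
for u in (279,283): print(u,[(v,*t[v,u]) for v in range(172,184)])
E
```

```text
178 [(268, np.uint8(59), np.uint8(96), np.uint8(147)), (269, np.uint8(61), np.uint8(97), np.uint8(146)), (270, np.uint8(62), np.uint8(95), np.uint8(141)), (271, np.uint8(80), np.uint8(113), np.uint8(121)), (272, np.uint8(127), np.uint8(164), np.uint8(111)), (273, np.uint8(160), np.uint8(186), np.uint8(148)), (274, np.uint8(213), np.uint8(224), np.uint8(210)), (275, np.uint8(233), np.uint8(240), np.uint8(235)), (276, np.uint8(240), np.uint8(245), np.uint8(242)), (277, np.uint8(240), np.uint8(245), np.uint8(243)), (278, np.uint8(241), np.uint8(246), np.uint8(244)), (279, np.uint8(241), np.uint8(246), np.uint8(244)), (280, np.uint8(242), np.uint8(247), np.uint8(244)), (281, np.uint8(241), np.uint8(247), np.uint8(244)), (282, np.uint8(241), np.uint8(247), np.uint8(244)), (283, np.uint8(241), np.uint8(247), np.uint8(245)), (284, np.uint8(241), np.uint8(247), np.uint8(245)), (285, np.uint8(242), np.uint8(247), np.uint8(245)), (286, np.uint8(242), np.uint8(247), np.uint8(245)), (287, np.uint8(242), np.uint8(247), np.uint8(245)), (288, np.uint8(242), np.uint8(247), np.uint8(245)), (289, np.u
[... 3803 characters left out ...]
7), np.uint8(245)), (183, np.uint8(242), np.uint8(247), np.uint8(244))]
283 [(172, np.uint8(200), np.uint8(209), np.uint8(214)), (173, np.uint8(200), np.uint8(208), np.uint8(215)), (174, np.uint8(200), np.uint8(208), np.uint8(214)), (175, np.uint8(202), np.uint8(210), np.uint8(215)), (176, np.uint8(218), np.uint8(225), np.uint8(227)), (177, np.uint8(235), np.uint8(241), np.uint8(240)), (178, np.uint8(241), np.uint8(247), np.uint8(245)), (179, np.uint8(242), np.uint8(247), np.uint8(245)), (180, np.uint8(242), np.uint8(247), np.uint8(245)), (181, np.uint8(242), np.uint8(247), np.uint8(245)), (182, np.uint8(242), np.uint8(248), np.uint8(245)), (183, np.uint8(239), np.uint8(245), np.uint8(242))]
```

```bash
python3 - <<'E'
from h import *
a=np.radians(4.7);u=np.array([np.cos(a),np.sin(a)]);n=np.array([-u[1],u[0]])
for px in [(282.5,180),(281.5,176.4)]:
    w=unproj("top",[px],.0486)[0,:2]*1000; d=w-[579.8,23.8]; print(w,"stand x,y",d@u,d@n)
o,R=state();p=o['position']*1000;print(p+0)
E
```

```text
[574.07492785  24.38567015] stand x,y -5.6578320111141815 1.0528046466691903
[583.61847026  26.90253025] stand x,y 4.059846927665871 2.7792178792143267
[447.96148819  15.76211363  35.5209743 ]
```

Measured in the top image, the blank's far end is at stand x ≈ +4 mm and sits about 1 mm to +y. Inserting in short checked steps.

Request:
play_rows:
  rows:
    - [-0.006,0.05,0.003,0,0,0.004,1]
    - [0,0.08,0,0,0,0,1]
    - [0,0.03,0,0,0,0,1]
    - [0,0,0,0,0,0,1]

```text
clock: 11.3
position: [0.4752, 0.017, 0.0357]
ee_rot: [2.127, 2.309, 0.004]
force: [-0.1, -0.5, -2.8]
width: 0.458
```

```bash
python3 -c "
from h import *
plan(.472,.0169,.035,94.7)"
```

```text
t 11.3 pos [0.475 0.017 0.036] yaw 94.69 tilt [0.18 0.03] F [-0.133 -0.503 -2.781] w 0.458
shift/.15 now-axes [ 0.001 -0.021  0.004] after-turn axes [ 0.001 -0.021  0.004] turn/.5 [ 0.006 -0.    -0.   ]
```

Request:
play_rows:
  rows:
    - [0,0.06,0.004,0.005,0,0,1]
    - [0,0.06,0,0,0,0,1]
    - [0,0.03,0,0,0,0,1]
    - [0,0,0,0,0,0,1]

```text
clock: 11.7
position: [0.4999, 0.0189, 0.0348]
ee_rot: [2.129, 2.31, 0.001]
force: [0.7, -0.6, -0.1]
width: 0.459
```

```bash
python3 - <<'E'
from h import *
plan(.5267,.0214,.035,94.7)
o,R=state(); yaw=np.degrees(np.arctan2(R[1,0],R[0,0]))-90; a=np.radians(yaw); p=o["position"]*1000
s=get_image('side');cv2.imwrite('pics/s9f.png',s)
cv2.imwrite("pics/f.png",cv2.resize(s[180:280,220:350],None,fx=6,fy=6,interpolation=cv2.INTER_CUBIC))
E
```

```text
t 11.7 pos [0.5   0.019 0.035] yaw 94.69 tilt [0.02 0.01] F [ 0.655 -0.615 -0.138] w 0.459
shift/.15 now-axes [ 0.002  0.179 -0.001] after-turn axes [ 0.002  0.179 -0.001] turn/.5 [ 0.001 -0.    -0.   ]
```

View pics/f.png

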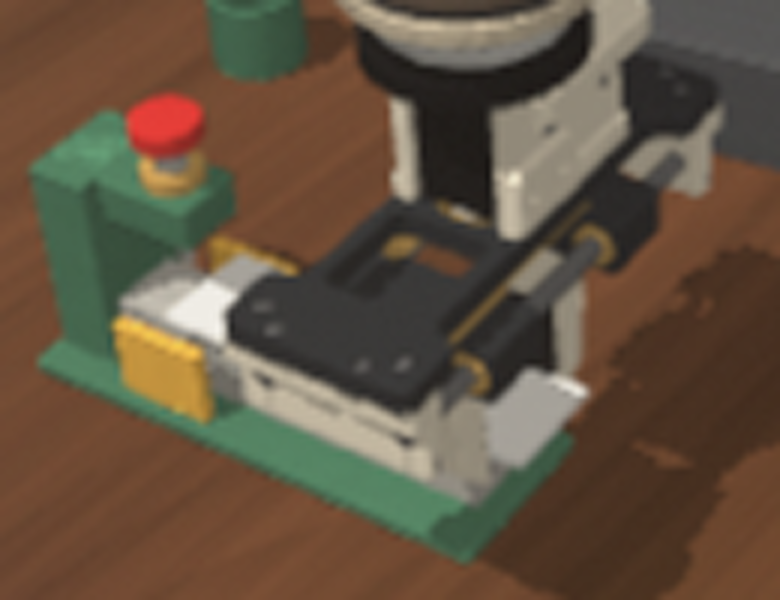

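The blank's tip at crop (195,300) has entered between the cheeks at the right height, under the arm. Continuing in.

Request:
play_rows:
  rows:
    - [0,0.06,0,0,0,0,1]
    - [0,0.06,0,0,0,0,1]
    - [0,0.03,0,0,0,0,1]
    - [0,0,0,0,0,0,1]

```text
clock: 12.15
position: [0.5235, 0.0209, 0.0348]
ee_rot: [-2.129, -2.31, 0.0]
force: [0.4, 0.0, -1.4]
width: 0.458
```

```bash
python3 - <<'E'
from h import *
plan(.5267,.0214,.0243,94.7)
s=get_image('side');cv2.imwrite('pics/s10f.png',s);t=get_image('top')
cv2.imwrite("pics/g.png",cv2.resize(s[180:280,220:350],None,fx=6,fy=6,interpolation=cv2.INTER_CUBIC))
cv2.imwrite("pics/g2.png",cv2.resize(t[120:250,240:340],None,fx=4,fy=4,interpolation=cv2.INTER_CUBIC))
E
```

```text
t 12.15 pos [0.523 0.021 0.035] yaw 94.69 tilt [-0.02  0.01] F [ 0.377  0.032 -1.382] w 0.458
shift/.15 now-axes [0.002 0.022 0.07 ] after-turn axes [0.002 0.022 0.07 ] turn/.5 [-0.001 -0.    -0.001]
```

View pics/g.png

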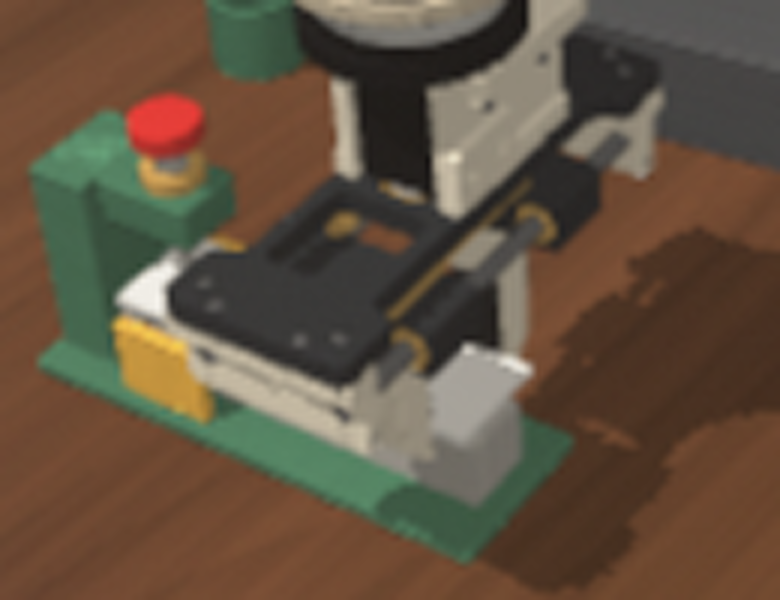

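View pics/g2.png

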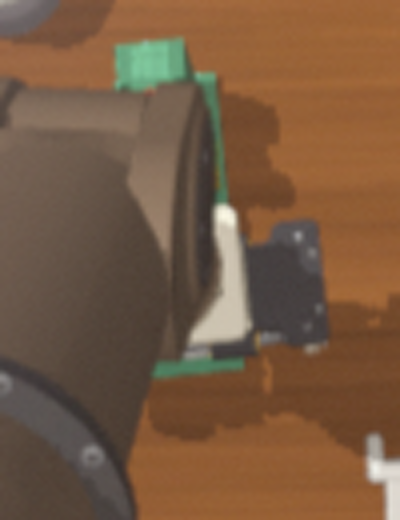

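Request:
play_rows:
  rows:
    - [0.002,0.02,0.02,0,0,0,1]
    - [0,0,0.03,0,0,0,1]
    - [0,0,0,0,0,0,1]

```text
clock: 12.55
position: [0.525, 0.0213, 0.0265]
ee_rot: [-2.128, -2.309, 0.002]
force: [-1.2, 0.0, -0.5]
width: 0.457
```

```bash
python3 -c "
from h import *
plan(.5267,.0214,.0243,94.7)"
```

```text
t 12.55 pos [0.525 0.021 0.026] yaw 94.68 tilt [-0.1   0.01] F [-1.236  0.02  -0.512] w 0.457
shift/.15 now-axes [-0.     0.011  0.014] after-turn axes [-0.     0.011  0.014] turn/.5 [-0.004 -0.001 -0.001]
```

Request:
play_rows:
  rows:
    - [0,0.008,0.012,0,0,0,1]
    - [0,0,0,0,0,0,1]

```text
clock: 12.75
position: [0.5259, 0.0214, 0.0248]
ee_rot: [-2.128, -2.309, 0.002]
force: [-1.7, 0.4, 3.9]
width: 0.46
```

```bash
python3 -c "
from h import *
plan(.5267,.0214,.0243,94.7)"
```

```text
t 12.75 pos [0.526 0.021 0.025] yaw 94.67 tilt [-0.14  0.02] F [-1.706  0.389  3.883] w 0.46
shift/.15 now-axes [-0.     0.005  0.003] after-turn axes [-0.     0.005  0.003] turn/.5 [-0.005 -0.001 -0.001]
```

The blank touches the anvil (3.9 N up). Releasing it.

Request:
play_rows:
  rows:
    - [0,0,0,0,0,0,-1]
    - [0,0,0,0,0,0,-1]
    - [0,0,0,0,0,0,-1]
    - [0,0,0,0,0,0,-1]
    - [0,0,0,0,0,0,-1]

```text
clock: 13.25
position: [0.5262, 0.0214, 0.0248]
ee_rot: [-2.128, -2.309, 0.002]
force: [0.7, 0.4, 0.3]
width: 0.844
```

Request:
play_rows:
  rows:
    - [0,0,-0.1,0,0,0,-1]
    - [0,0,-0.25,0,0,0,-1]
    - [0,0,-0.3,0,0,0,-1]
    - [0,-0.1,-0.3,0,0,0,-1]
    - [0,-0.3,0,0,0,0,1]

```text
clock: 13.75
position: [0.4696, 0.0167, 0.1715]
ee_rot: [-2.129, -2.31, 0.003]
force: [0.4, -0.1, -0.4]
width: 0.956
```

Request:
play_rows:
  rows:
    - [-0.3,-0.2,0,0,0,0,1]
    - [-0.3,0,0,0,0,0,1]
    - [-0.3,0,0,0,0,0,1]

```text
clock: 14.05
position: [0.4473, -0.1152, 0.1732]
ee_rot: [-2.111, -2.323, -0.005]
force: [0.7, 0.8, 0.1]
width: 0.701
```

```bash
python3 - <<'E'
from h import *
plan(.641,.031,.16,94.7)
s=get_image('side');cv2.imwrite('pics/s11f.png',s);t=get_image('top');cv2.imwrite('pics/t11f.png',t)
objs=[((582.5,26),4.7,[R4(-80,80,-22,22,38)])]
overlay("side",s,objs,(220,180,350,280),6,"pics/h1.png")
overlay("top",t,objs,(240,120,340,250),4,"pics/h2.png")
E
```

```text
t 14.05 pos [ 0.447 -0.115  0.173] yaw 95.47 tilt [0.03 0.21] F [0.684 0.844 0.103] w 0.701
shift/.15 now-axes [0.847 1.378 0.092] after-turn axes [0.866 1.367 0.088] turn/.5 [ 0.002 -0.007  0.027]
```

View pics/h1.png

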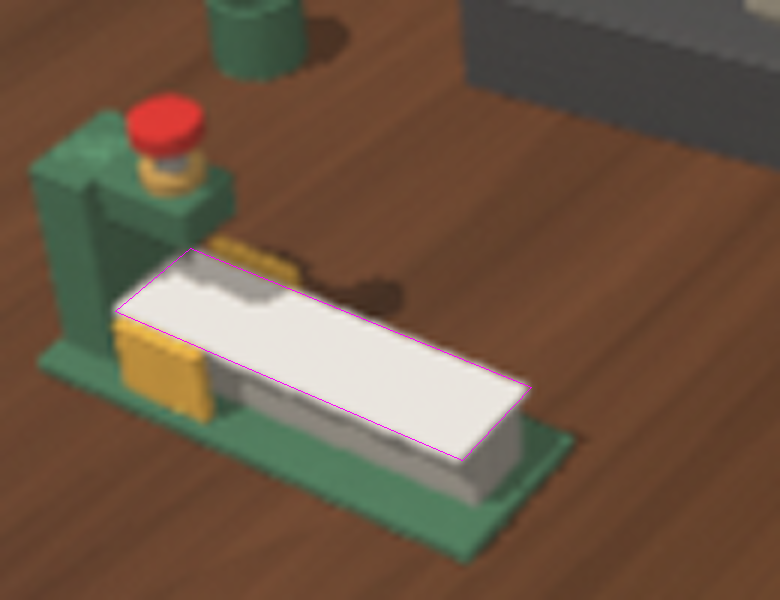

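View pics/h2.png

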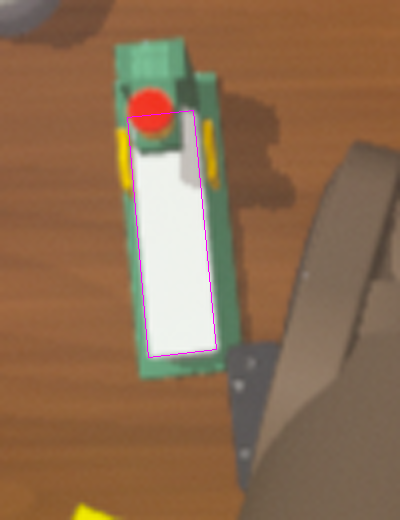

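```bash
python3 - <<'E'
from h import *
t=cv2.imread('pics/t11f.png')
M=(t.min(axis=2)>222)
c,d,a,w=rect("top",M,.038,(260,150,305,222));print(c,d,a)
A=np.radians(4.7);u=np.array([np.cos(A),np.sin(A)]);n=np.array([-u[1],u[0]])
q=(w*1000-[579.8,23.8]);x=q@u;y=q@n
print("near end x",np.percentile(x,1),x.min()); m=(x<20)&(x>-70);print("y",np.median(y[m&(y>0)]),np.median(y[m&(y<0)]))
for lo,hi in((-70,-40),(-10,20)):
    m=(x>lo)&(x<hi);print(lo,np.mean([np.median(y[m&(y>0)]),np.median(y[m&(y<0)])]))
E
```

```text
[569.45623779  23.51376915] [43.654090881347656, 132.55133056640625] 4.4171753
near end x -76.28922360496126 -76.6410454542529
y 21.277411224955753 -20.023201004852293
-70 0.7539466965922959
-10 0.49699459749866826
```

The blank lies flat between the cheeks. In the nest frame it's at about x = -4.6 mm, y = +0.6 mm, yaw within 0.3°. On to the cap, at about (0.6417, 0.0308).

Request:
play_rows:
  rows:
    - [0.16,0.26,0,0,0,0.01,1]
    - [0.16,0.26,0,0,0,0.01,1]
    - [0.16,0.26,0,0,0,0,1]
    - [0.16,0.26,0,0,0,0,1]
    - [0.16,0.26,0,0,0,0,1]

```text
clock: 14.65
position: [0.6341, 0.0102, 0.1736]
ee_rot: [-2.156, -2.284, 0.001]
force: [1.0, -0.1, 0.6]
width: 0.18
```

```bash
python3 -c "
from h import *
plan(.6417,.0308,.14,94.7)"
```

```text
t 14.65 pos [0.634 0.01  0.174] yaw 93.31 tilt [-0.07  0.01] F [ 0.97  -0.087  0.558] w 0.18
shift/.15 now-axes [0.134 0.059 0.224] after-turn axes [0.133 0.062 0.224] turn/.5 [-0.002 -0.    -0.049]
```

Request:
play_rows:
  rows:
    - [0.1,0.045,0.06,0,0,-0.04,1]
    - [0.035,0.01,0.1,0,0,0,1]
    - [0,0,0.05,0,0,0,1]
    - [0,0,0,0,0,0,1]

```text
clock: 15.05
position: [0.6425, 0.0375, 0.1375]
ee_rot: [-2.124, -2.311, 0.002]
force: [-1.1, -0.1, 0.5]
width: 0.008
```

```bash
python3 -c "
from h import *
plan(.6417,.0308,.124,94.7)
s=get_image('side');cv2.imwrite('pics/i.png',cv2.resize(s[150:280,200:350],None,fx=5,fy=5,interpolation=cv2.INTER_CUBIC))"
```

```text
t 15.05 pos [0.643 0.037 0.137] yaw 94.84 tilt [-0.18  0.05] F [-1.105 -0.05   0.533] w 0.008
shift/.15 now-axes [-0.044 -0.009  0.09 ] after-turn axes [-0.044 -0.009  0.09 ] turn/.5 [-0.006 -0.002  0.005]
```

View pics/i.png

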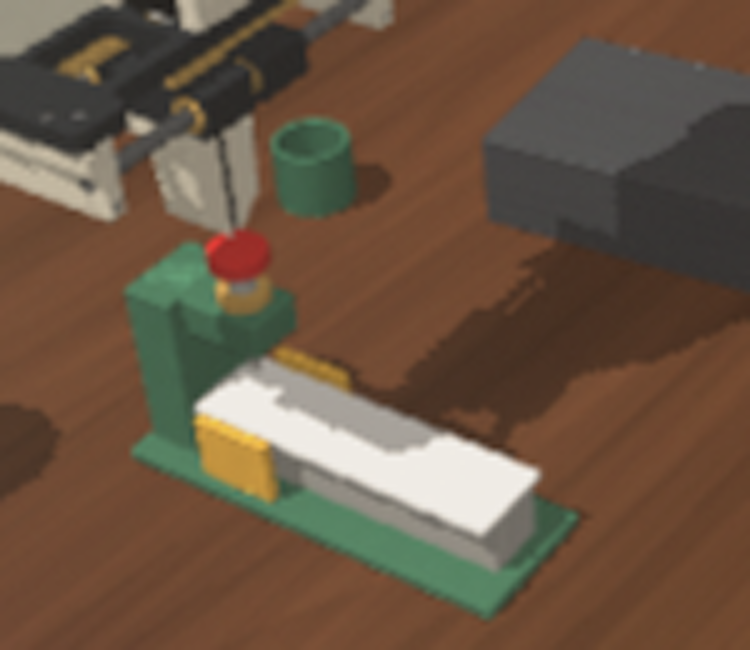

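The closed fingertips at crop (235,225) are above the cap at (240,250), about 6 mm too far to +y. I'll correct that and go down.

Request:
play_rows:
  rows:
    - [-0.045,-0.01,0.03,-0.005,0,0.004,1]
    - [0,0,0.03,0,0,0,1]
    - [0,0,0.01,0,0,0,1]

```text
clock: 15.4
position: [0.6406, 0.0261, 0.1284]
ee_rot: [2.134, 2.305, 0.002]
force: [-1.2, 0.3, -0.0]
width: 0.004
```

```bash
python3 -c "
from h import *
plan(.6417,.0308,.120,94.7)"
```

```text
t 15.4 pos [0.641 0.026 0.128] yaw 94.41 tilt [0.07 0.02] F [-1.207  0.28  -0.002] w 0.004
shift/.15 now-axes [0.031 0.009 0.056] after-turn axes [0.031 0.01  0.056] turn/.5 [ 0.003 -0.    -0.01 ]
```

Request:
play_rows:
  rows:
    - [0.022,0.008,0.01,0,0,-0.008,1]
    - [0.004,0,0.01,0,0,0,1]
    - [0,0,0.005,0,0,0,1]

```text
clock: 15.7
position: [0.6417, 0.0293, 0.125]
ee_rot: [2.13, 2.307, 0.003]
force: [-0.9, 0.9, -0.5]
width: 0.001
```

```bash
python3 -c "
from h import *
plan(.6417,.0308,.120,94.7)
s=get_image('side');cv2.imwrite('pics/i2.png',cv2.resize(s[150:280,200:350],None,fx=5,fy=5,interpolation=cv2.INTER_CUBIC))"
```

```text
t 15.7 pos [0.642 0.029 0.125] yaw 94.56 tilt [0.13 0.03] F [-0.862  0.946 -0.455] w 0.001
shift/.15 now-axes [0.01  0.001 0.034] after-turn axes [0.01  0.001 0.034] turn/.5 [ 0.005 -0.001 -0.005]
```

View pics/i2.png

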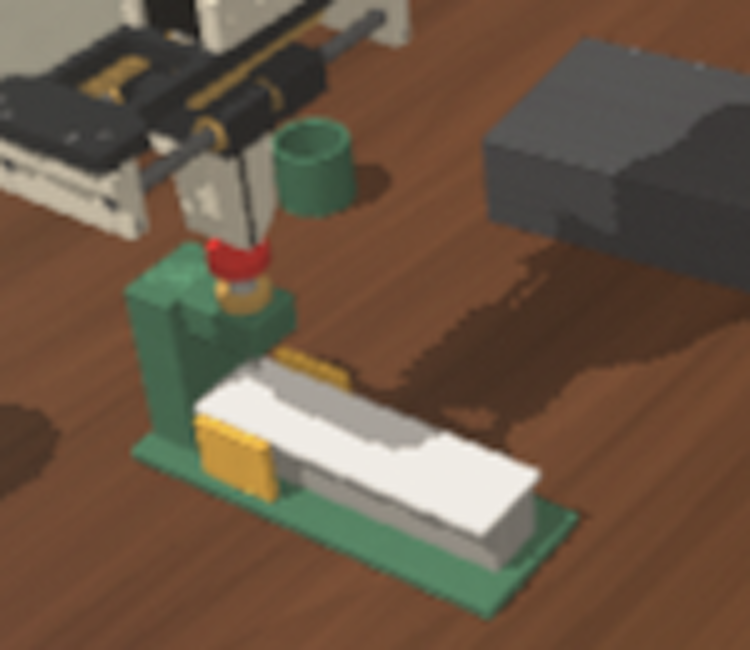

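The tips are centred over the cap at crop (240,245). Pressing down in small steps.

Request:
play_rows:
  rows:
    - [0.004,0,0.025,0,0,0,1]
    - [0,0,0.025,0,0,0,1]
    - [0,0,0.025,0,0,0,1]

```text
clock: 16.05
position: [0.6421, 0.03, 0.1152]
ee_rot: [2.129, 2.307, 0.004]
force: [-5.4, -0.8, 11.5]
width: 0.009
```

Request:
play_rows:
  rows:
    - [0,0,0.025,0,0,0,1]
    - [0,0,0.025,0,0,0,1]

```text
clock: 16.25
position: [0.6419, 0.03, 0.1089]
ee_rot: [2.129, 2.307, 0.005]
force: [-2.1, -0.6, 6.5]
width: -0.001
```

Request:
play_rows:
  rows:
    - [0,0,0.02,0,0,0,1]
    - [0,0,0.012,0,0,0,1]

```text
clock: 16.45
position: [0.6421, 0.03, 0.1061]
ee_rot: [2.129, 2.307, 0.007]
force: [-10.0, -0.5, 30.6]
width: 0.003
```

```bash
python3 -c "
from h import *
plan(.6417,.0308,.106,94.7)
s=get_image('side');cv2.imwrite('pics/i3.png',cv2.resize(s[150:280,200:350],None,fx=5,fy=5,interpolation=cv2.INTER_CUBIC))"
```

```text
t 16.45 pos [0.642 0.03  0.106] yaw 94.58 tilt [0.27 0.11] F [-9.984 -0.458 30.565] w 0.003
shift/.15 now-axes [ 0.006 -0.002  0.   ] after-turn axes [ 0.006 -0.002  0.   ] turn/.5 [ 0.01  -0.003 -0.004]
```

View pics/i3.png

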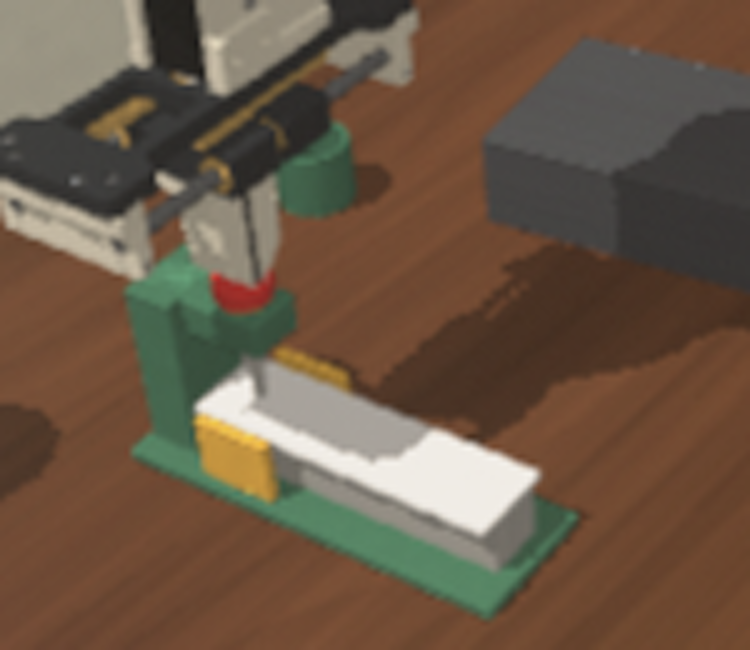

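The punch is fully down: TCP 0.1061 m, 30 N at the stop, and the cap at crop (243,290) has come down onto the arm. Backing off and regripping the blank near its middle.

Request:
play_rows:
  rows:
    - [0,0,-0.1,0,0,0,1]
    - [0,0,-0.25,0,0,0,1]
    - [0,0,-0.25,0,0,0,-1]
    - [0,-0.15,-0.05,0,0,0,-1]
    - [0,-0.25,0,0,0,0,-1]

```text
clock: 17.0
position: [0.5846, 0.0259, 0.2068]
ee_rot: [2.126, 2.306, 0.011]
force: [-0.5, -0.5, 0.0]
width: 0.217
```

Request:
play_rows:
  rows:
    - [0,-0.12,0,0,0,0,-1]
    - [0,0,0,0,0,0,-1]
    - [0,0,0,0,0,0,-1]
    - [0,0,0,0,0,0,-1]

```text
clock: 17.4
position: [0.5639, 0.0247, 0.2073]
ee_rot: [2.126, 2.307, 0.013]
force: [0.1, 0.3, -1.0]
width: 0.568
```

```bash
python3 -c "
from h import *
plan(.5634,.0246,.11,94.7)
s=get_image('side');cv2.imwrite('pics/j.png',cv2.resize(s[110:290,180:380],None,fx=4,fy=4,interpolation=cv2.INTER_CUBIC))"
```

```text
t 17.4 pos [0.564 0.025 0.207] yaw 94.69 tilt [0.52 0.17] F [ 0.125  0.318 -0.957] w 0.568
shift/.15 now-axes [-0.002 -0.009  0.649] after-turn axes [-0.001 -0.003  0.649] turn/.5 [ 0.018 -0.004 -0.001]
```

View pics/j.png

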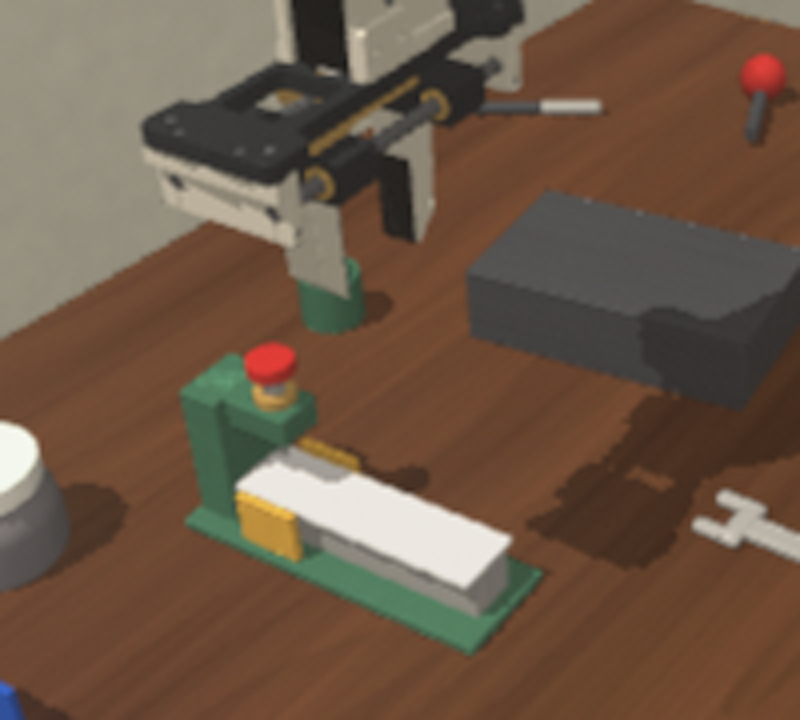

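The cap has sprung back up to crop (270,360) and the blank hasn't moved. Descending around it.

Request:
play_rows:
  rows:
    - [0,0,0.15,0.015,-0.004,0,-1]
    - [0,0,0.2,0,0,0,-1]
    - [0,0,0.15,0,0,0,-1]
    - [0,0,0.1,0,0,0,-1]
    - [0,0,0,0,0,0,-1]

```text
clock: 17.95
position: [0.5695, 0.0253, 0.1133]
ee_rot: [2.126, 2.308, 0.004]
force: [0.1, 0.5, 0.4]
width: 0.991
```

```bash
python3 -c "
from h import *
plan(.5634,.0246,.0248,94.7)"
```

```text
t 17.95 pos [0.57  0.025 0.113] yaw 94.72 tilt [ 0.25 -0.04] F [0.107 0.526 0.4  ] w 0.991
shift/.15 now-axes [-0.    -0.044  0.59 ] after-turn axes [-0.001 -0.041  0.59 ] turn/.5 [0.008 0.002 0.001]
```

Request:
play_rows:
  rows:
    - [0,-0.04,0.1,0.008,0.002,0,-1]
    - [0,-0.01,0.13,0,0,0,-1]
    - [0,0,0.1,0,0,0,-1]
    - [0,0,0,0,0,0,-1]

```text
clock: 18.35
position: [0.5661, 0.0248, 0.0639]
ee_rot: [2.126, 2.309, 0.003]
force: [0.4, -0.4, -0.9]
width: 0.999
```

```bash
python3 -c "
from h import *
plan(.5634,.0246,.0248,94.7)
s=get_image('side');cv2.imwrite('pics/k.png',cv2.resize(s[150:290,200:360],None,fx=5,fy=5,interpolation=cv2.INTER_CUBIC))"
```

```text
t 18.35 pos [0.566 0.025 0.064] yaw 94.73 tilt [ 0.19 -0.02] F [ 0.395 -0.427 -0.933] w 0.999
shift/.15 now-axes [ 0.    -0.019  0.261] after-turn axes [ 0.    -0.018  0.261] turn/.5 [0.007 0.001 0.001]
```

View pics/k.png

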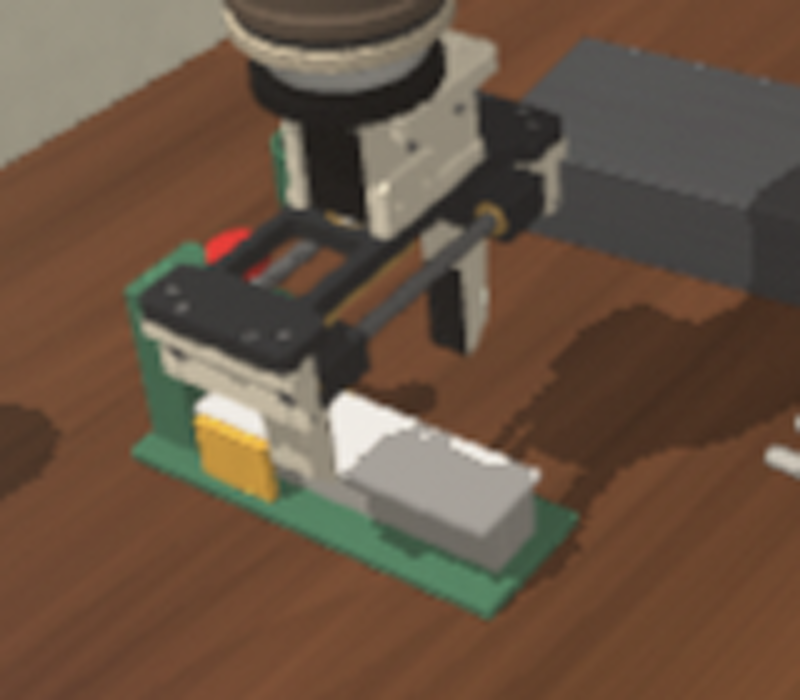

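The fingers straddle the blank, with the near one at crop (315,440) and clear of the yellow cheek. Continuing down.

Request:
play_rows:
  rows:
    - [0,-0.025,0.09,0.007,0,0,-1]
    - [0,-0.005,0.1,0,0,0,-1]
    - [0,0,0.06,0,0,0,-1]
    - [0,0,0,0,0,0,-1]

```text
clock: 18.8
position: [0.5651, 0.0247, 0.0281]
ee_rot: [2.125, 2.308, 0.007]
force: [0.3, -0.7, -0.4]
width: 1.002
```

```bash
python3 -c "
from h import *
plan(.5634,.0246,.0248,94.7)"
```

```text
t 18.8 pos [0.565 0.025 0.028] yaw 94.74 tilt [0.36 0.02] F [ 0.251 -0.712 -0.368] w 1.002
shift/.15 now-axes [ 0.    -0.011  0.022] after-turn axes [ 0.    -0.011  0.022] turn/.5 [0.013 0.    0.001]
```

Request:
play_rows:
  rows:
    - [0,-0.012,0.022,0.014,0,0,-1]
    - [0,0,0,0,0,0,-1]

```text
clock: 19.0
position: [0.5636, 0.0245, 0.0252]
ee_rot: [-2.128, -2.311, 0.001]
force: [0.5, -0.2, -0.7]
width: 0.999
```

Request:
play_rows:
  rows:
    - [0,0,0,0,0,0,1]
    - [0,0,0,0,0,0,1]
    - [0,0,0,0,0,0,1]
    - [0,0,0,0,0,0,1]
    - [0,0,0,0,0,0,1]
  force: 40

```text
clock: 19.5
position: [0.5645, 0.0246, 0.0265]
ee_rot: [2.127, 2.311, 0.002]
force: [0.7, 0.8, -0.1]
width: 0.614
```

Request:
play_rows:
  rows:
    - [0,0,0,0,0,0,1]
    - [0,0,0,0,0,0,1]
    - [0,0,0,0,0,0,1]
    - [0,0,0,0,0,0,1]
  force: 55

```text
clock: 19.9
position: [0.5646, 0.0246, 0.0266]
ee_rot: [2.127, 2.311, 0.002]
force: [-0.1, -0.7, 0.4]
width: 0.457
```

```bash
python3 -c "
from h import *
plan(.5634,.0246,.0350,94.7)"
```

```text
t 19.9 pos [0.565 0.025 0.027] yaw 94.74 tilt [0.1  0.01] F [-0.135 -0.703  0.372] w 0.457
shift/.15 now-axes [ 0.    -0.008 -0.056] after-turn axes [ 0.    -0.008 -0.056] turn/.5 [ 0.003 -0.     0.001]
```

Held, width 0.457. Lifting about 10 mm and backing straight out.

Request:
play_rows:
  rows:
    - [0,0,-0.035,0,0,0,1]
    - [0,0,-0.035,0,0,0,1]
    - [0,0,0,0,0,0,1]

```text
clock: 20.2
position: [0.5643, 0.0245, 0.0378]
ee_rot: [2.127, 2.311, 0.001]
force: [-0.2, -0.2, -0.3]
width: 0.458
```

```bash
python3 -c "
from h import *
plan(.5634,.0246,.0368,94.7)
s=get_image('side');cv2.imwrite('pics/l.png',cv2.resize(s[150:290,200:360],None,fx=5,fy=5,interpolation=cv2.INTER_CUBIC))"
```

```text
t 20.2 pos [0.564 0.025 0.038] yaw 94.73 tilt [0.05 0.  ] F [-0.209 -0.21  -0.346] w 0.458
shift/.15 now-axes [ 0.001 -0.006  0.007] after-turn axes [ 0.001 -0.006  0.007] turn/.5 [0.002 0.    0.001]
```

View pics/l.png

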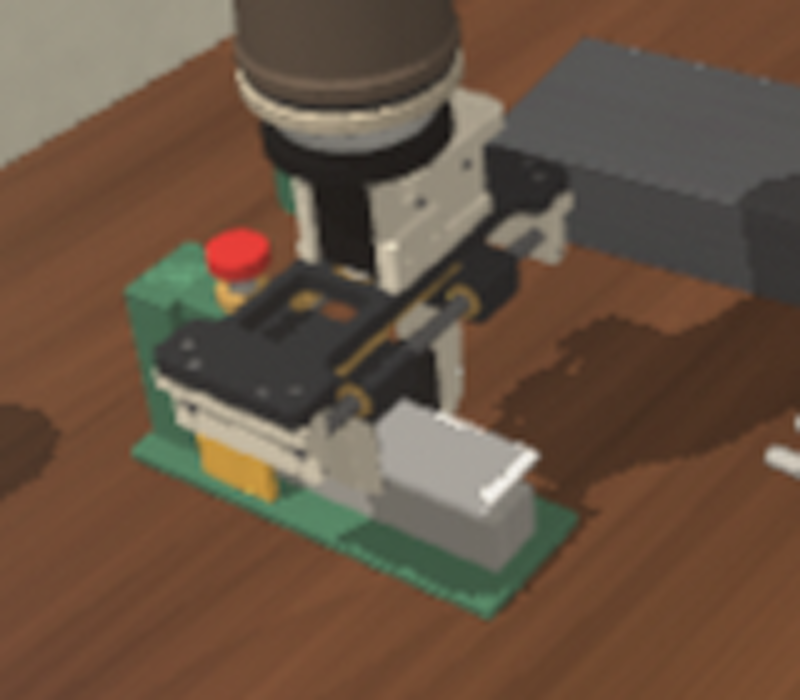

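The blank is lifted level inside the 41–52 mm gap (near edge at crop (510,470)). Retracting.

Request:
play_rows:
  rows:
    - [0,-0.05,0.005,0,0,0,1]
    - [0,-0.07,0,0,0,0,1]
    - [0,-0.07,0,0,0,0,1]
    - [0,-0.05,0,0,0,0,1]
    - [0,0,0,0,0,0,1]

```text
clock: 20.75
position: [0.5235, 0.0212, 0.0363]
ee_rot: [-2.127, -2.311, 0.001]
force: [0.8, 0.1, -1.0]
width: 0.462
```

```bash
python3 -c "
from h import *
plan(.475,.0171,.0368,94.7)"
```

```text
t 20.75 pos [0.523 0.021 0.036] yaw 94.73 tilt [-0.07 -0.  ] F [ 0.769  0.144 -1.032] w 0.462
shift/.15 now-axes [-0.    -0.324 -0.003] after-turn axes [-0.001 -0.324 -0.003] turn/.5 [-0.002 -0.     0.001]
```

Request:
play_rows:
  rows:
    - [0,-0.07,0,-0.002,0,0,1]
    - [0,-0.1,0,0,0,0,1]
    - [0,-0.1,0,0,0,0,1]
    - [0,-0.1,0,0,0,0,1]
    - [0,0,0,0,0,0,1]

```text
clock: 21.25
position: [0.4645, 0.0162, 0.0364]
ee_rot: [2.128, 2.311, 0.001]
force: [0.8, 0.4, -0.2]
width: 0.454
```

Request:
play_rows:
  rows:
    - [0,0,-0.1,0,0,0,1]
    - [0,0,-0.2,0,0,0,1]
    - [0,0,-0.2,0,0,0,1]
    - [0,0,-0.2,0,0,0,1]
    - [0,0,0,0,0,0,1]

```text
clock: 21.75
position: [0.4662, 0.0161, 0.1453]
ee_rot: [2.127, 2.31, 0.001]
force: [1.1, 0.2, -1.5]
width: 0.456
```

```bash
python3 -c "
from h import *
print(observe()['joints'])
plan(.5687,.2530,.12,94.65)
s=get_image('side');cv2.imwrite('pics/m.png',cv2.resize(s[110:290,180:380],None,fx=4,fy=4,interpolation=cv2.INTER_CUBIC))"
```

```text
[-0.4337385   0.27712542  0.34999972  2.07270961 -0.12891083  0.81041696
  1.64586463]
t 21.75 pos [0.466 0.016 0.145] yaw 94.71 tilt [ 0.09 -0.03] F [ 1.111  0.219 -1.502] w 0.456
shift/.15 now-axes [1.518 0.81  0.169] after-turn axes [1.518 0.809 0.169] turn/.5 [0.003 0.001 0.002]
```

View pics/m.png

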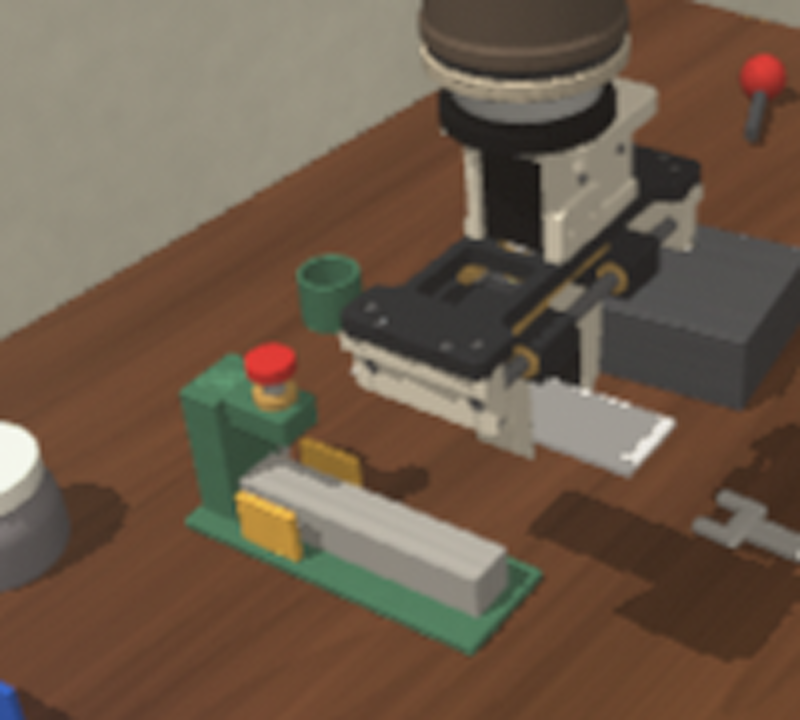

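Request:
play_rows:
  rows:
    - [0.15,0.05,0,0,0,0,1]
    - [0.22,0.1,0,0,0,0,1]
    - [0.25,0.13,0,0,0,0,1]
    - [0.25,0.13,0,0,0,0,1]
    - [0.25,0.13,0,0,0,0,1]

```text
clock: 22.3
position: [0.5332, 0.1888, 0.1396]
ee_rot: [-2.141, -2.299, 0.008]
force: [0.9, -0.5, -1.3]
width: 0.452
```

```bash
python3 -c "
from h import *
plan(.5692,.2530,.12,94.65)"
```

```text
t 22.3 pos [0.533 0.189 0.14 ] yaw 94.07 tilt [-0.22 -0.21] F [ 0.93  -0.457 -1.287] w 0.452
shift/.15 now-axes [0.41  0.27  0.128] after-turn axes [0.407 0.274 0.13 ] turn/.5 [-0.008  0.007 -0.02 ]
```

Request:
play_rows:
  rows:
    - [0.15,0.1,0.02,-0.008,0.007,-0.02,1]
    - [0.14,0.1,0.03,0,0,0,1]
    - [0.08,0.05,0.03,0,0,0,1]
    - [0.02,0.01,0.02,0,0,0,1]
    - [0,0,0,0,0,0,1]

```text
clock: 22.8
position: [0.5672, 0.2591, 0.1165]
ee_rot: [-2.117, -2.316, 0.007]
force: [0.2, 0.1, -0.7]
width: 0.458
```

```bash
python3 -c "
from h import *
plan(.5692,.2530,.085,94.65)"
```

```text
t 22.8 pos [0.567 0.259 0.116] yaw 95.13 tilt [-0.34 -0.06] F [ 0.199  0.087 -0.738] w 0.458
shift/.15 now-axes [-0.041  0.011  0.21 ] after-turn axes [-0.041  0.01   0.21 ] turn/.5 [-0.012  0.001  0.017]
```

Request:
play_rows:
  rows:
    - [-0.02,0.008,0.08,-0.012,0,0.015,1]
    - [-0.01,0,0.08,0,0,0,1]
    - [0,0,0.03,0,0,0,1]
    - [0,0,0,0,0,0,1]

```text
clock: 23.2
position: [0.5677, 0.2492, 0.0866]
ee_rot: [2.134, 2.305, -0.005]
force: [0.1, 0.4, -1.8]
width: 0.459
```

```bash
python3 - <<'E'
from h import *
plan(.5692,.2530,.06,94.65)
o,R=state(); yaw=np.degrees(np.arctan2(R[1,0],R[0,0]))-90; a=np.radians(yaw); p=o["position"]*1000
s=get_image('side');t=get_image('top');cv2.imwrite('pics/s20.png',s);cv2.imwrite('pics/t20.png',t)
c=(p[0]+18.4*np.cos(a),p[1]+18.4*np.sin(a))
objs=[(c,yaw,[R4(-80,80,-22,22,p[2]+11.4)]),((587.5,254.5),4.65,[R4(-95,95,-35,35,8),R4(-91,91,-31,31,42)])]
overlay("side",s,objs,(110,220,270,360),5,"pics/n.png")
overlay("top",t,objs,(165,115,265,235),5,"pics/n2.png")
E
```

```text
t 23.2 pos [0.568 0.249 0.087] yaw 94.42 tilt [-0.09 -0.16] F [ 0.075  0.386 -1.841] w 0.459
shift/.15 now-axes [0.025 0.012 0.177] after-turn axes [0.024 0.012 0.178] turn/.5 [-0.004  0.005 -0.008]
```

View pics/n.png

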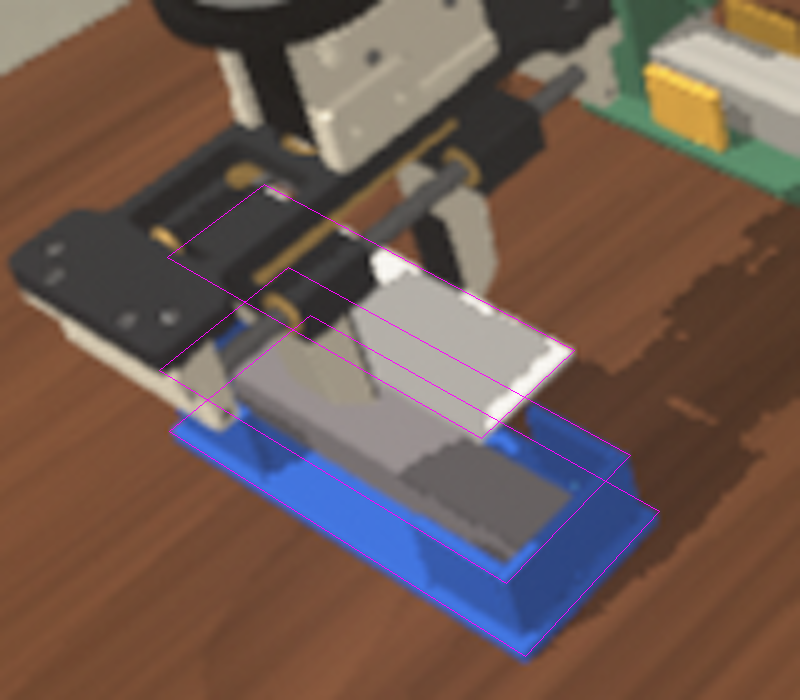

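View pics/n2.png

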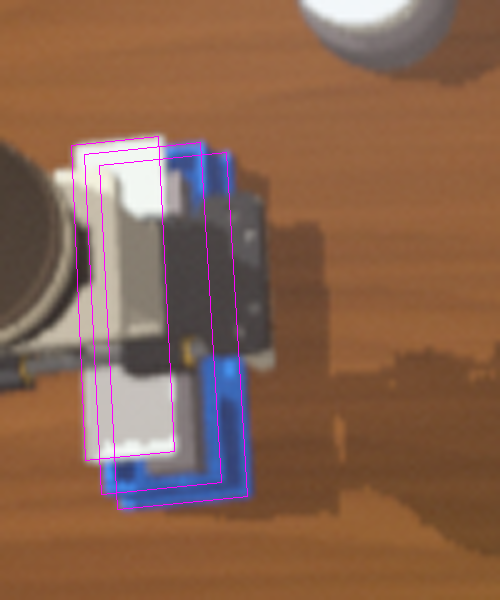

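Both overlays match: side to within 1 px, and the top puts the cradle about 1.5 mm towards -y. I'll use (587.7, 253.8), which gives a TCP target of (0.5694, 0.2523).

Request:
play_rows:
  rows:
    - [0.012,0.008,0.07,-0.004,0.005,-0.006,1]
    - [0.01,0,0.07,0,0,0,1]
    - [0,0,0.02,0,0,0,1]
    - [0,0,0,0,0,0,1]

```text
clock: 23.7
position: [0.5697, 0.254, 0.0622]
ee_rot: [2.129, 2.309, 0.005]
force: [0.1, -0.2, -0.5]
width: 0.46
```

```bash
python3 -c "
from h import *
plan(.5694,.2523,.05,94.65)"
```

```text
t 23.7 pos [0.57  0.254 0.062] yaw 94.65 tilt [0.16 0.11] F [ 0.058 -0.209 -0.513] w 0.46
shift/.15 now-axes [-0.011 -0.003  0.082] after-turn axes [-0.011 -0.003  0.082] turn/.5 [ 0.006 -0.003 -0.   ]
```

Request:
play_rows:
  rows:
    - [-0.011,-0.003,0.03,0.006,-0.003,0,1]
    - [0,0,0.03,0,0,0,1]
    - [0,0,0,0,0,0,1]

```text
clock: 24.0
position: [0.5694, 0.2522, 0.0524]
ee_rot: [-2.129, -2.31, 0.001]
force: [-0.0, -0.6, -0.4]
width: 0.459
```

```bash
python3 -c "
from h import *
plan(.5694,.2523,.0216,94.65)"
```

```text
t 24.0 pos [0.569 0.252 0.052] yaw 94.66 tilt [-0.02 -0.01] F [-0.043 -0.553 -0.417] w 0.459
shift/.15 now-axes [ 0.    -0.     0.206] after-turn axes [ 0.    -0.     0.206] turn/.5 [-0.001  0.     0.   ]
```

Right on target. Now down into the cradle.

Request:
play_rows:
  rows:
    - [0,0,0.05,0,0,0,1]
    - [0,0,0.05,0,0,0,1]
    - [0,0,0.03,0,0,0,1]
    - [0,0,0,0,0,0,1]

```text
clock: 24.4
position: [0.5695, 0.2522, 0.0312]
ee_rot: [-2.129, -2.31, 0.0]
force: [-0.4, 0.8, -1.4]
width: 0.457
```

```bash
python3 -c "
from h import *
plan(.5694,.2523,.0216,94.65)
s=get_image('side');cv2.imwrite('pics/o.png',cv2.resize(s[220:360,110:270],None,fx=5,fy=5,interpolation=cv2.INTER_CUBIC))"
```

```text
t 24.4 pos [0.569 0.252 0.031] yaw 94.66 tilt [-0.01 -0.01] F [-0.356  0.829 -1.357] w 0.457
shift/.15 now-axes [ 0.    -0.     0.064] after-turn axes [ 0.    -0.     0.064] turn/.5 [-0.  0.  0.]
```

View pics/o.png

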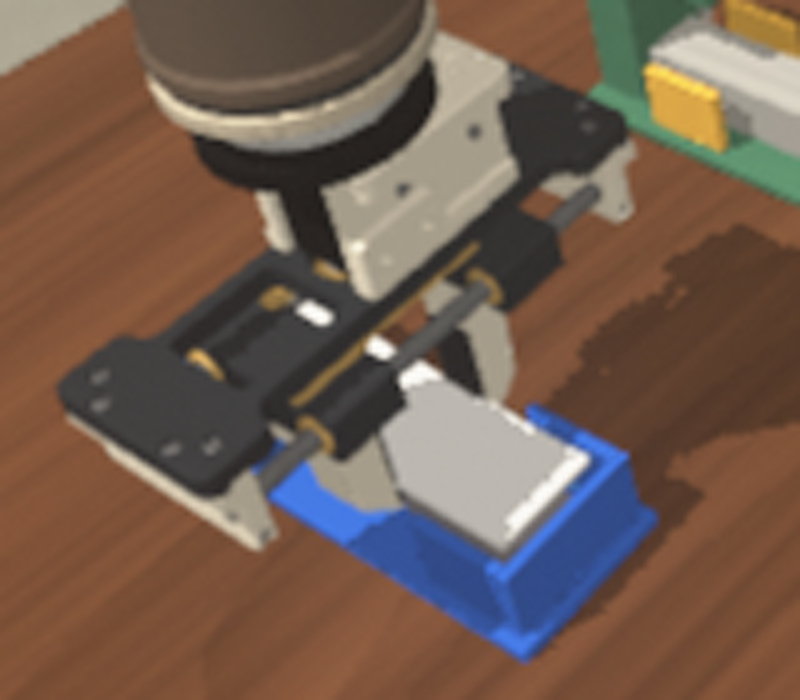

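The blank is between the cheeks and just inside the end wall (near edge at crop (550,490)), with no contact force. Lowering it onto the rest.

Request:
play_rows:
  rows:
    - [0,0,0.03,0,0,0,1]
    - [0,0,0.025,0,0,0,1]
    - [0,0,0,0,0,0,1]

```text
clock: 24.75
position: [0.5699, 0.2524, 0.0229]
ee_rot: [2.129, 2.31, 0.001]
force: [0.9, -0.2, -1.6]
width: 0.459
```

```bash
python3 -c "
from h import *
plan(.5694,.2523,.0216,94.65)"
```

```text
t 24.75 pos [0.57  0.252 0.023] yaw 94.66 tilt [0.04 0.02] F [ 0.93  -0.187 -1.636] w 0.459
shift/.15 now-axes [-0.001 -0.003  0.009] after-turn axes [-0.001 -0.003  0.009] turn/.5 [ 0.001 -0.001  0.   ]
```

Request:
play_rows:
  rows:
    - [0,-0.003,0.01,0,0,0,1]
    - [0,0,0.003,0,0,0,1]

```text
clock: 24.95
position: [0.5698, 0.2525, 0.0216]
ee_rot: [2.129, 2.31, 0.002]
force: [-3.9, -0.4, 6.6]
width: 0.456
```

Contact at the expected height (6.6 N). Releasing.

Request:
play_rows:
  rows:
    - [0,0,0,0,0,0,-1]
    - [0,0,0,0,0,0,-1]
    - [0,0,0,0,0,0,-1]
    - [0,0,0,0,0,0,-1]
    - [0,0,0,0,0,0,-1]

```text
clock: 25.45
position: [0.5703, 0.2527, 0.0221]
ee_rot: [2.129, 2.309, 0.004]
force: [0.4, 1.1, -0.5]
width: 0.843
```

Request:
play_rows:
  rows:
    - [0,0,-0.1,0,0,0,-1]
    - [0,0,-0.2,0,0,0,-1]
    - [0,0,-0.3,0,0,0,-1]
    - [0,0,-0.3,0,0,0,-1]
    - [0,0,-0.3,0,0,0,-1]

```text
clock: 25.95
position: [0.5661, 0.2505, 0.2051]
ee_rot: [-2.128, -2.307, 0.014]
force: [0.8, 0.9, -0.0]
width: 0.998
```

Request:
play_rows:
  rows:
    - [0,-0.3,0,0,0,0,-1]
    - [0,-0.3,0,0,0,0,-1]
    - [0,-0.3,0,0,0,0,-1]
    - [-0.3,0,0,0,0,0,-1]
    - [-0.3,0,0,0,0,0,-1]

```text
clock: 26.45
position: [0.4394, 0.157, 0.2187]
ee_rot: [2.116, 2.319, 0.025]
force: [0.7, -1.3, 0.6]
width: 0.997
```

Request:
play_rows:
  rows:
    - [-0.3,0,0,0,0,0,-1]
    - [-0.3,0,0,0,0,0,-1]
    - [0,0,0,0,0,0,-1]

```text
clock: 26.75
position: [0.447, 0.0592, 0.2216]
ee_rot: [2.12, 2.313, 0.031]
force: [0.0, 0.6, -0.3]
width: 1.004
```

```bash
python3 - <<'E'
from h import *
s=get_image('side');t=get_image('top');cv2.imwrite('pics/s30.png',s);cv2.imwrite('pics/t30.png',t)
c=(587.7,253.8)
objs=[(c,4.65,[R4(-80,80,-22,22,33),R4(-91,91,-31,31,42)])]
overlay("side",s,objs,(110,220,270,360),5,"pics/p.png")
overlay("top",t,objs,(165,115,265,235),5,"pics/p2.png")
M=(t.min(axis=2)>200)
cc,d,a,w=rect("top",M,.033,(178,138,222,222));print("blank top cam",cc,d,a,"cradle top cam 587,252.5,4.65")
plan(.5,.1,.2,94.65)
E
```

```text
blank top cam [644.36022949 256.07470703] [44.74985122680664, 48.11667251586914] 1.7443403 cradle top cam 587,252.5,4.65
t 26.85 pos [0.447 0.064 0.221] yaw 95.3 tilt [0.92 0.8 ] F [ 0.01 -0.15 -0.05] w 0.998
shift/.15 now-axes [0.203 0.371 0.152] after-turn axes [0.209 0.371 0.143] turn/.5 [ 0.035 -0.025  0.022]
```

View pics/p.png

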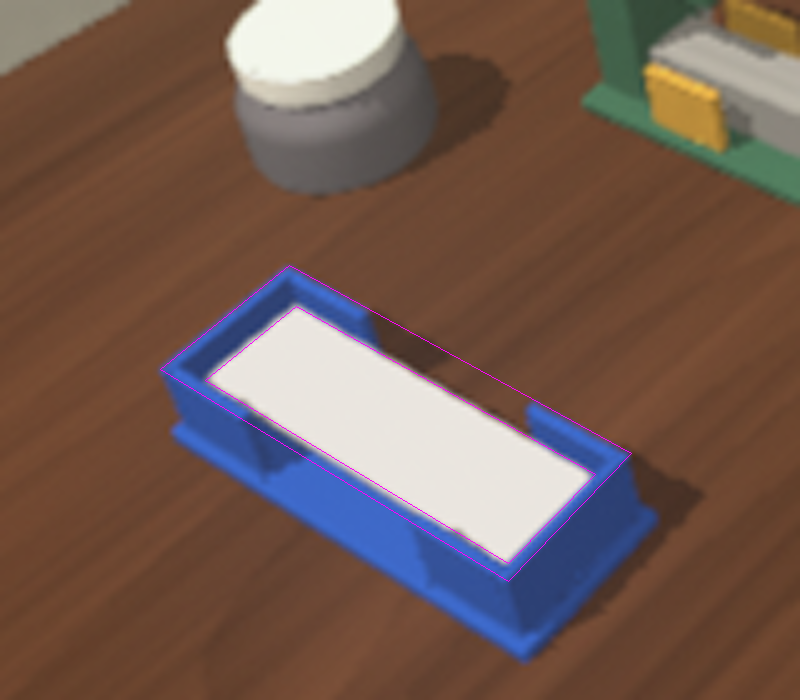

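View pics/p2.png

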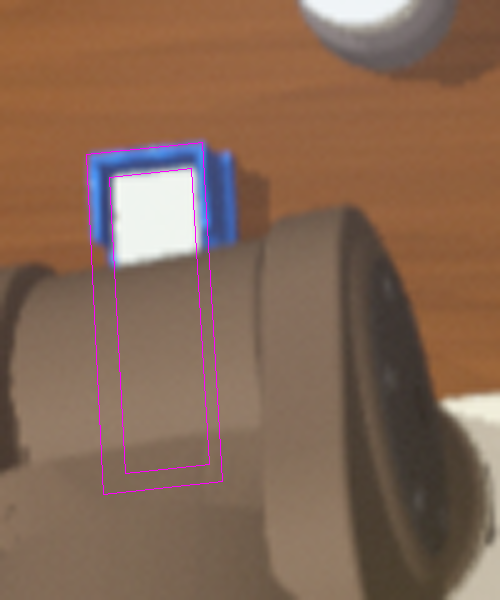

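View pics/t30.png

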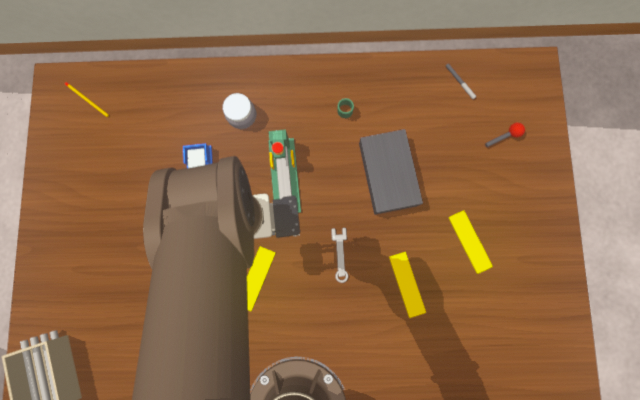

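The side image shows the blank lying flat on the rest between all four cheeks, within about 1 px of the cradle-centre overlay (corners (210,380), (297,307), (593,475), (508,563)). In the top image, the tub (238,110), sleeve (346,107) and spanner (340,255) haven't moved. The arm is clear at z = 0.22, so I'm handing in.

```bash
python3 -c "
from cell import *
print(sign_off())"
```

```text
the job is handed in; nothing more can be done
None
```

I carried out the whole job and handed it in at about 27 s of the 72 s allowed. No verdict came back, so what follows is from my own checks.

- **Sliding out:** I dragged the blank about 66 mm with closed fingertips, leaving roughly 46 mm overhanging and still lying flat.
- **Nest:** I gripped the overhanging end, carried it to the stand, and let go about 4.6 mm short of the stop. It was 0.6 mm off to the side and within 0.3° of the stand's axis.
- **Punch:** I pressed the cap down until the fingertips read 106 mm, its fully-down height, with 30 N against the stop. The cap sprang back up and the blank stayed in place.
- **Cradle:** I regripped the blank near its middle, backed it straight out and lowered it onto the rest. It touched at the expected height.

**Last checks:** the side image shows the blank flat between the cheeks, matching the cradle-centre overlay to about 1 px (2 mm). The tub, sleeve and spanner are where they started, and the open gripper is well clear.

**Failed or disagreeing checks:** the top-view measurement of the final blank position failed because the arm hid most of the cradle, so that result rests on the side camera. The two cameras differed by about 1–3 mm in y throughout, and I used a value in between.

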